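Set the coffee warmer to the amber mark and switch it on

TASK

With a fingertip resting on the warmer's knurled dial, turn it clockwise until its white line clicks in at the amber mark. Then push the red-tipped toggle right over, away from the robot's side, to switch the warmer on, and come away leaving the dallah and the rest of the ledge undisturbed. Do not push the toggle before the dial has clicked in at the mark.

Things in the scene. Friction and masses are not known exactly. Their poses are not given: they have to be found in the camera images.
- warmer: Low cream coffee warmer fixed to the black ledge, 170 (x) by 420 (y) mm, top face 35 mm above the ledge. Origin: centre of its underside; its -x long side is the front, towards the robot (turned up to 0.3 rad). In its frame: dial axis at (10, -145) mm, toggle pivot (0, -42) mm, hot plate (radius 66, 4 mm high) with the dallah at (0, 130) mm.
- dial (a joint): Dial angle (rad), growing clockwise seen from above; 0 = white line clicked in at the amber mark. A detent every 0.628 rad (36 degrees); let go, the dial is pulled into the nearest, to within 0.1 rad. It starts one or two clicks anticlockwise of the mark (-0.63 or -1.26) and can turn past it. A click takes up to 0.05 N m: 4 N of press 28 mm off the axis drags it round.
- dial_top (a point): Centre of the dial's flat top, on its upright axis, 63 mm above the ledge. Steel disc, knurled rim, 92 mm across (too wide to pinch), 18 mm thick, black rubber top with a white line, underside 10 mm above the housing. Spring-floated: pressed on top it sinks up to 8 mm (about 2 N to start, 5 N at 4 mm, 8 N at the bottom).
- dial_line (a point): Point on the dial's top, 40 mm from its axis, at the outer end of the white line; it turns with the dial.
- amber_mark (a point): Centre of the amber bar (18 by 10 mm) printed on the housing, 60 mm from the dial's axis towards the warmer's front (-x of the warmer).
- toggle (a joint): Angle of the toggle (rad): 0 = off, leaning 0.5 rad to the warmer's front (-x); 0.5 = upright; 1.0 = on, fully over to the warmer's +x side, at its stop. It stays where it is left; about 1 N at the tip moves it.
- toggle_tip (a point): Centre of the red ball (18 mm across) at the end of the toggle's 10 mm steel stem; it lies 50 mm from the pivot.
- toggle_pivot (a point): The toggle's pivot, 44 mm above the ledge, axis along the warmer's y, on a dark block (56 mm along x, 34 mm along y, 10 mm high on the housing).
- dallah: Brushed steel coffee pot, loose, standing on the warmer's hot plate; 112 mm across, 193 mm tall, spout and handle reach 90 mm from its axis. Origin at the centre of its underside, z up. To be left alone.
- cup_holder: Loose teal plastic cup holder with three wells, 85 x 210 x 55 mm. Origin under its centre, z up. To be left alone.
- saucer_a: Loose white ceramic saucer, 124 mm across, 16 mm high. Origin under its centre. To be left alone.
- saucer_b: Loose blue ceramic saucer, 124 mm across, 16 mm high. Origin under its centre. To be left alone.
- finjan: Loose small white ceramic cup, 62 mm across, 52 mm tall. Origin under its centre. To be left alone.

How it is judged:
On the way, in this order (a step that is already met when the one before it is completed fails the run):
1. the dial rests clicked in at the amber mark (within 0.14 rad), the toggle still off (value of joint dial between -0.14 and 0.14 rad and value of joint toggle below 0.25 rad), for 0.3 s.
2. the toggle is pushed right over (above 0.88 rad) (value of joint toggle above 0.88 rad), for 0.1 s.
At the end, for the whole second after the job is handed in: The dial rests in the amber detent (within 0.14 rad), the toggle is over (above 0.88 of 1.0 rad), the dallah is within 15 mm and every other loose thing within 20 mm of where it stood, all upright within 0.15 rad (value of joint dial between -0.14 and 0.14 rad and velocity of joint dial between -0.05 and 0.05 rad/s and value of joint toggle above 0.88 rad and distance of dallah from where it was at the start of the episode below 0.015 m and distance of each of cup_holder, saucer_a, saucer_b, finjan from where it was at the start of the episode below 0.02 m and angle between each of dallah, cup_holder, saucer_a, saucer_b, finjan's own z axis and vertical below 0.15 rad); the robot touches nothing.
It fails at once if the toggle is pushed (past 0.3 rad) while the dial is not at the amber mark (within 0.25 rad) (value of joint toggle above 0.3 rad and (value of joint dial below -0.25 rad or value of joint dial above 0.25 rad)).
It fails at once if the dallah is lifted, shoved more than 15 mm or tipped (distance of dallah from where it was at the start of the episode above 0.015 m or angle between dallah's own z axis and vertical above 0.3 rad).
It fails at once if the cup holder, a saucer or the finjan is lifted, carried, shoved more than 20 mm or tipped (distance of any of cup_holder, saucer_a, saucer_b, finjan from where it was at the start of the episode above 0.02 m or angle between any of cup_holder, saucer_a, saucer_b, finjan's own z axis and vertical above 0.3 rad).
It also fails if it takes over 53 s, if anything falls off the work surface, if the arm or the gripper's body presses on something with over 40 N, if the wrist force passes 120 N, or if a joint passes its speed limit or range.

ROBOT

A 6-joint arm with a two-finger parallel gripper is mounted at the origin on the work surface. World frame = base frame: x ahead of the robot, y to its left, z up, the work surface at z = 0. Lengths are in m, angles in rad, forces in N, time in s.
With the tool pointing down it reaches from about 0.35 to 0.975 m from the base axis. Payload 4.9 kg.
Tool frame: the origin (TCP) lies at the very end of the fingers, on their centre line; the grasp point (between the pads) lies 19 mm behind it (manip.hold_point_z is the distance from the TCP to the grasp point, in m); z points along the fingers, y is the direction in which the jaws open and shut (so a half turn about z gives the same grasp; the last joint's range is limited). The gripper opens to 85 mm and grips with 20 to 120 N. Pads are 22 mm wide; open, the fingers measure 114 mm over their backs; the gripper's body (76 mm by 85 mm) begins 54 mm behind the grasp point. The pads swing forward as they close: fully open they stand 13 mm farther back than shut.
Start: joints at [0.994, 0.053, 1.613, -0, 1.476, -0.119], TCP at [0.276, 0.561, 0.206] pointing down, gripper open.
Joint ranges: [-3.01, 3.01], [-1.01, 2.22], [0.06, 2.58], [-1.02, 4.17], [0.09, 2.62], [-3.14, 3.14]. Speed limits (rad/s): [2.57, 2.57, 3.14, 3.14, 3.14, 3.14].

INTERFACE

Orientations are given as a unit quaternion [w, x, y, z].
In Python, from plant import monitor, grab_frame, camera_params, ticket, manip gives the robot as it stands.
- The arm moves only by the tool play_rows, never from a script. Its argument "commands" is a list of rows, each an object of numbers: "dx", "dy", "dz": the shift along the tool's x, y, z in cm; "rx", "ry", "rz": the turn, a rotation vector about the tool's x, y, z in rad; "claw": the closure, from 0 (fully open) to 1 (shut). In form: [{"dx": .., "dy": .., "dz": .., "rx": .., "ry": .., "rz": .., "claw": ..}, ...]. A call has 1 to 5 rows; each row is the pose to reach, as a shift and turn from the pose measured when the call began, along the tool's axes at that moment; what a row does not reach only later rows make up. A row lasts 1/10 s, in which the tool goes at most 50 mm and 8.59 degrees, less where a joint would pass 70% of its speed; a pose out of reach is approached as far as the arm can. A call with a gripper value outside its range is refused whole. The fingers move at their own pace and stop on an object; the grip force is fixed at half the most. Time passes only in rows, so rows that repeat a pose let the fingers close. It gives the time, the measured TCP pose, the force and the opening at its end, in the units of the state.
- monitor.state(): the state, without advancing time (a new reading comes with each control period).
- grab_frame(name): name is "scene" or "top"; returns the picture (384x512x3 uint8, blue, green, red); there is no depth.
- camera_params(name): a dict with "fx", "fy", "cx", "cy" (pixels), "k1" (the pictures are not rectified: a ray, as slopes to the right and down, at radius r is drawn at 1 + k1 r^2 times it, then the intrinsics apply), "rvec" (rotation vector, rad) and "tvec" (3), from world to camera coordinates, as OpenCV has them. Camera axes: x right, y down, z forward; pixel columns grow to the right and rows downward; lengths in m; the calibration is good to about 2 mm. A picture is of the moment at which its call begins. camera_params takes no time and is no camera call.
- ticket.job_done(): hands the job in, once; it reports no verdict.
The state is a dict: "time": time; "joint_pos": joint angles; "joint_vel": joint speeds; "joint_efforts": joint torques, N m; "tool_pos": TCP position; "tool_rot": TCP orientation; "contact_force": force on the tool from outside, world axes, zero at the start; "ft_torque": the same for the moment, N m; "gripper_width": opening from 0.0 (shut) to 1.0 (fully open).
Only numpy, scipy, OpenCV 4.12 (cv2) and the standard library are available. Lean on these libraries where they do the work, as an engineer would, in place of code of your own. Each camera call takes 0.05 s, during which the arm holds its last target.

## Working session

There is one attempt and no reset: what is moved stays moved. The work goes in short steps, Python scripts to look and compute and a tool call to move; the robot and the scene stay as the last step left them, time stands still between calls to the robot, and variables do not carry over. Pictures are saved under pics/ and viewed, and the job is handed in when it is done.

Besides the shell and the picture viewer there is one more tool, called after "Emit:" by a JSON object that holds its "method" and its "body", one argument or row to a line. play_rows: Moves the arm, as the interface text tells. Its arguments: {"type":"object","properties":{"commands":{"type":"array"}},"required":["commands"]}

```bash
mkdir -p pics; python3 - <<'E'
from plant import monitor, grab_frame, camera_params
import cv2
print(monitor.state())
for n in("scene","top"):
    im=grab_frame(n); cv2.imwrite(f"pics/{n}0.png",im); print(n,camera_params(n))
E
```

```text
{'time': 0.0, 'joint_pos': array([ 9.93978716e-01,  5.33686258e-02,  1.61432115e+00,  1.72183615e-05,
        1.47603216e+00, -1.18995143e-01]), 'joint_vel': array([ 0.00149221,  0.00107361,  0.00015097,  0.00060888,  0.000161  ,
       -0.00029456]), 'joint_efforts': array([ 1.58744613e-03, -3.93675399e+01, -3.70179427e+01,  3.54300056e-06,
        6.82583079e-03,  7.29922277e-06]), 'tool_pos': array([0.27585675, 0.5600511 , 0.20453959]), 'tool_rot': array([-3.71024675e-04,  2.26917967e-01,  9.73913293e-01, -9.97935073e-04]), 'contact_force': array([ 0.65870701, -0.67614606,  0.47521438]), 'ft_torque': array([ 0.01478066, -0.04215226, -0.00108723]), 'gripper_width': 1.001756333519297}
scene {'fx': 387.5026627857029, 'fy': 387.5026627857029, 'cx': 253.06223447682802, 'cy': 194.2734750840814, 'k1': -0.07917938408845247, 'rvec': array([ 2.2387345 ,  1.09233491, -0.40472958]), 'tvec': array([-0.27262847, -0.26791539,  1.49343707])}
top {'fx': 389.62929195603186, 'fy': 389.62929195603186, 'cx': 251.55638074000433, 'cy': 195.7143262983682, 'k1': -0.031466238276248316, 'rvec': array([ 2.12406334, -2.16906019,  0.16103458]), 'tvec': array([-0.00265705,  0.50294986,  1.32665686])}
```

View pics/scene0.png

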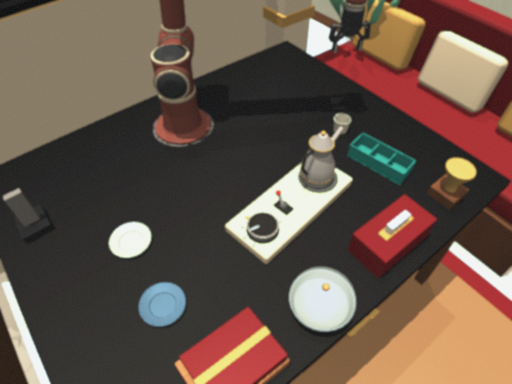

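View pics/top0.png

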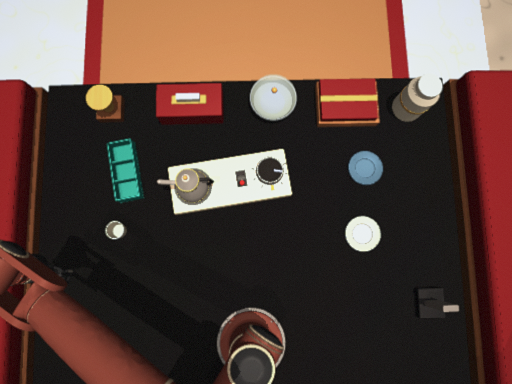

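```bash
python3 - <<'E'
import cv2
t=cv2.imread("pics/top0.png"); s=cv2.imread("pics/scene0.png")
cv2.imwrite("pics/topc.png",cv2.resize(t[140:220,160:300],None,fx=5.5,fy=5.5,interpolation=cv2.INTER_CUBIC))
cv2.imwrite("pics/scenec.png",cv2.resize(s[150:265,220:360],None,fx=5,fy=5,interpolation=cv2.INTER_CUBIC))
E
```

```text
(no output)
```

View pics/topc.png

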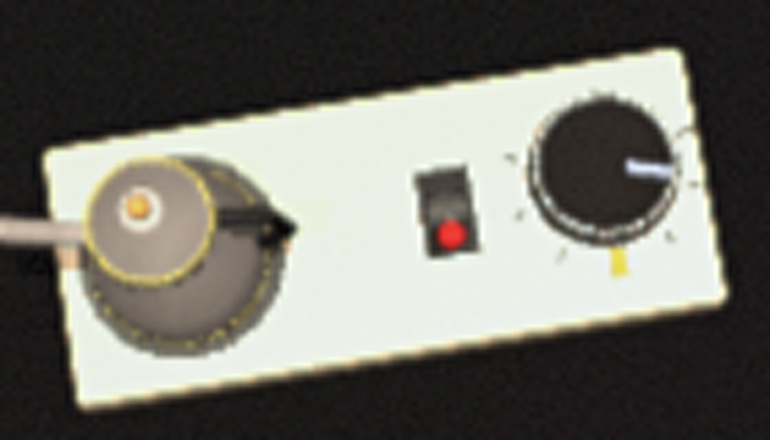

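View pics/scenec.png

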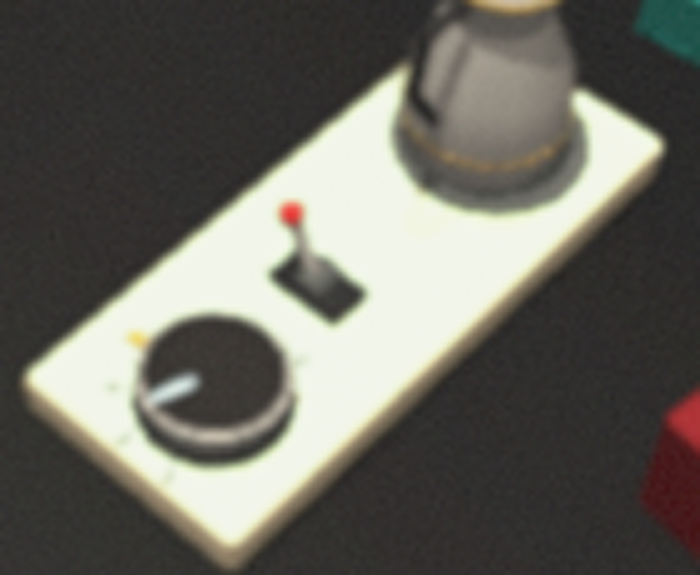

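```bash
cat > h.py <<'E'
import numpy as np, cv2
from plant import monitor, grab_frame, camera_params
from scipy.optimize import least_squares
def proj(n,P):
    c=camera_params(n); R=cv2.Rodrigues(c['rvec'])[0]; p=np.atleast_2d(P)@R.T+c['tvec']
    s=p[:,:2]/p[:,2:]; r2=(s**2).sum(1,keepdims=True); s=s*(1+c['k1']*r2)
    return s*[c['fx'],c['fy']]+[c['cx'],c['cy']]
def W(p,L):  # warmer->world, p=x,y,yaw ; L in mm
    L=np.atleast_2d(L)/1000.; c,s=np.cos(p[2]),np.sin(p[2])
    return np.c_[p[0]+c*L[:,0]-s*L[:,1],p[1]+s*L[:,0]+c*L[:,1],L[:,2]]
def dl(a,r=40,z=63): # dial clockwise angle a from mark (-x)
    t=np.pi-a; return [10+r*np.cos(t),-145+r*np.sin(t),z]
def tg(q): return [50*np.sin(q-.5),-42,44+50*np.cos(q-.5)]
E
python3 - <<'E'
from h import *
top={'mp':(80,408),'pp':(45,150),'pm':(682,48),'mm':(727,300),'d':(605,167),'l':(672,172),'a':(619,262),'t':(451,234)}
sc={'mm':(25,378),'pm':(230,545),'pp':(662,150),'d':(215,373),'l':(150,402),'a':(137,340),'t':(291,214)}
obs=[('top',k,(np.array(v)+.5)/5.5-.5+[160,140]) for k,v in top.items()]+[('scene',k,(np.array(v)+.5)/5-.5+[220,150]) for k,v in sc.items()]
def pts(p): return {'mp':[-85,210,35],'pp':[85,210,35],'pm':[85,-210,35],'mm':[-85,-210,35],'d':[10,-145,63],'l':dl(p[3]),'a':[-50,-145,35],'t':tg(p[4])}
def res(p):
    P=pts(p); return np.concatenate([proj(n,W(p,P[k]))[0]-v for n,k,v in obs])
s=least_squares(res,[.6,0,0.1,-1.2,0],loss='soft_l1')
print(s.x); 
for o,r in zip(obs,res(s.x).reshape(-1,2)): print(o[:2],r.round(2))
p=s.x
for n,L in [('dial',[10,-145,63]),('line',dl(p[3])),('mark',[-50,-145,35]),('tip0',tg(0)),('piv',[0,-42,44]),('tip1',tg(1)),('dallah',[0,130,39])]: print(n,W(p,L).round(4))
from scipy.spatial.transform import Rotation as R
q=monitor.state()['tool_rot']; print(R.from_quat([*q[1:],q[0]]).as_matrix().round(3))
E
```

```text
[ 0.55910898  0.06318084  0.14319648 -1.28409859  0.02494528]
('top', 'mp') [-0.3   0.03]
('top', 'pp') [-0.37 -0.14]
('top', 'pm') [ 0.36 -0.39]
('top', 'mm') [0.69 0.21]
('top', 'd') [ 0.39 -0.52]
('top', 'l') [-0.33 -0.04]
('top', 'a') [0.37 0.39]
('top', 't') [ 0.42 -0.05]
('scene', 'mm') [-0.88 -0.87]
('scene', 'pm') [0.18 0.3 ]
('scene', 'pp') [ 0.7  -1.91]
('scene', 'd') [-0.42 -0.23]
('scene', 'l') [ 0.45 -0.3 ]
('scene', 'a') [0.48 0.52]
('scene', 't') [0.01 0.  ]
dial [[ 0.5897 -0.0789  0.063 ]]
line [[ 0.584  -0.1185  0.063 ]]
mark [[ 0.5303 -0.0875  0.035 ]]
tip0 [[0.5414 0.0182 0.0879]]
piv [[0.5651 0.0216 0.044 ]]
tip1 [[0.5888 0.025  0.0879]]
dallah [[0.5406 0.1919 0.039 ]]
[[-0.897  0.442 -0.001]
 [ 0.442  0.897 -0.002]
 [ 0.    -0.002 -1.   ]]
```

```bash
cat >> h.py <<'E'
from scipy.spatial.transform import Rotation as R
C=W([.5591,.0632,.1432],[10,-145,63])[0]
def go(*tg):  # each (x,y,z,yaw of y_t deg) -> rows from the current pose
    s=monitor.state(); q=s['tool_rot']; A=R.from_quat([*q[1:],q[0]]); 
    for x,y,z,yw in tg:
        a=np.radians(yw); yt=[np.cos(a),np.sin(a),0]; zt=[0,0,-1.]; M=np.c_[np.cross(yt,zt),yt,zt]
        d=A.inv().apply(np.array([x,y,z])-s['tool_pos'])*100; r=(A.inv()*R.from_matrix(M)).as_rotvec()
        print('{"dx":%.2f,"dy":%.2f,"dz":%.2f,"rx":%.3f,"ry":%.3f,"rz":%.3f}'%(*d,*r))
def st():
    s=monitor.state(); q=s['tool_rot']; A=R.from_quat([*q[1:],q[0]]).as_matrix()
    print('t',round(s['time'],2),s['tool_pos'].round(4),'yaw',np.degrees(np.arctan2(A[1,1],A[0,1])).round(1),'F',s['contact_force'].round(2),'g',round(s['gripper_width'],2),'j',s['joint_pos'].round(2))
def arc(a,r=.029): a=np.radians(a); return C[0]+r*np.cos(a),C[1]+r*np.sin(a)
E
python3 -c "
from h import *
st(); print(C,arc(-55)); go((.276,.56,.34,63.8),(.42,.2,.34,72),(*arc(-55),.34,80.2),(*arc(-55),.1,80.2))"
```

```text
t 0.1 [0.2759 0.5601 0.2047] yaw 63.8 F [-0.57 -1.04  0.3 ] g 1.0 j [ 0.99  0.05  1.61  0.    1.48 -0.12]
[ 0.58969075 -0.07888873  0.063     ] (np.float64(0.6063244680100354), np.float64(-0.10264413484515231))
{"dx":-0.01,"dy":-0.03,"dz":-13.53,"rx":-0.002,"ry":-0.000,"rz":-0.001}
{"dx":-28.84,"dy":-25.96,"dz":-13.49,"rx":-0.002,"ry":-0.000,"rz":-0.144}
{"dx":-58.93,"dy":-44.87,"dz":-13.46,"rx":-0.002,"ry":-0.000,"rz":-0.287}
{"dx":-58.94,"dy":-44.83,"dz":10.54,"rx":-0.002,"ry":-0.000,"rz":-0.287}
```

Emit:
{"method": "play_rows", "body": {
  "commands": [
    {"dz": -5, "claw": 1},
    {"dz": -10, "claw": 1},
    {"dz": -13.5, "claw": 1},
    {"dx": -3, "dy": -2.7, "dz": -13.5, "claw": 1},
    {"dx": -6.5, "dy": -5.5, "dz": -13.5, "claw": 1}
  ]
}}

```text
invalid input
```

```bash
python3 -c "
from h import *
st(); go((.42,.2,.34,72),(*arc(-55),.34,80.2))"
```

```text
t 0.1 [0.2759 0.5601 0.2047] yaw 63.8 F [-0.57 -1.04  0.3 ] g 1.0 j [ 0.99  0.05  1.61  0.    1.48 -0.12]
{"dx":-28.84,"dy":-25.96,"dz":-13.49,"rx":-0.002,"ry":-0.000,"rz":-0.144}
{"dx":-58.93,"dy":-44.87,"dz":-13.46,"rx":-0.002,"ry":-0.000,"rz":-0.287}
```

All seven keys are evidently needed.

Emit:
{"method": "play_rows", "body": {
  "commands": [
    {"dx": 0, "dy": 0, "dz": -5, "rx": 0, "ry": 0, "rz": 0, "claw": 1},
    {"dx": 0, "dy": 0, "dz": -10, "rx": 0, "ry": 0, "rz": 0, "claw": 1},
    {"dx": 0, "dy": 0, "dz": -13.5, "rx": 0, "ry": 0, "rz": 0, "claw": 1},
    {"dx": -3, "dy": -2.7, "dz": -13.5, "rx": 0, "ry": 0, "rz": 0, "claw": 1},
    {"dx": -6.5, "dy": -5.5, "dz": -13.5, "rx": 0, "ry": 0, "rz": 0, "claw": 1}
  ]
}}

```text
time: 0.6
tool_pos: [0.31, 0.4824, 0.3413]
tool_rot: [0.0, 0.226, 0.974, 0.0]
contact_force: [0.3, -0.3, -1.0]
gripper_width: 0.143
```

```bash
python3 -c "
from h import *
st(); go((.42,.2,.34,72),(*arc(-55),.34,80.2))"
```

```text
t 0.6 [0.31   0.4824 0.3413] yaw 63.9 F [ 0.3  -0.26 -0.96] g 0.14 j [ 0.87 -0.11  1.55 -0.    1.7  -0.25]
{"dx":-22.29,"dy":-20.53,"dz":0.13,"rx":0.001,"ry":0.000,"rz":-0.141}
{"dx":-52.32,"dy":-39.53,"dz":0.13,"rx":0.000,"ry":0.001,"rz":-0.284}
```

Emit:
{"method": "play_rows", "body": {
  "commands": [
    {"dx": -3.3, "dy": -3, "dz": 0, "rx": 0, "ry": 0, "rz": -0.03, "claw": 1},
    {"dx": -6.6, "dy": -6, "dz": 0, "rx": 0, "ry": 0, "rz": -0.06, "claw": 1},
    {"dx": -10, "dy": -9, "dz": 0, "rx": 0, "ry": 0, "rz": -0.09, "claw": 1},
    {"dx": -13.5, "dy": -12, "dz": 0, "rx": 0, "ry": 0, "rz": -0.12, "claw": 1},
    {"dx": -17, "dy": -15, "dz": 0, "rx": 0, "ry": 0, "rz": -0.14, "claw": 1}
  ]
}}

```text
time: 1.1
tool_pos: [0.3969, 0.2712, 0.3408]
tool_rot: [0.0, 0.156, 0.988, 0.0]
contact_force: [0.7, 0.5, -0.2]
gripper_width: 0.004
```

```bash
python3 -c "
from h import *
st(); go((*arc(-55),.34,80.2))"
```

```text
t 1.1 [0.3969 0.2712 0.3408] yaw 72.0 F [ 0.74  0.46 -0.23] g 0.0 j [ 0.44 -0.34  1.75 -0.    1.74 -0.81]
{"dx":-31.45,"dy":-29.10,"dz":0.08,"rx":0.000,"ry":0.000,"rz":-0.143}
```

Emit:
{"method": "play_rows", "body": {
  "commands": [
    {"dx": -3.5, "dy": -3.2, "dz": 0, "rx": 0, "ry": 0, "rz": -0.03, "claw": 1},
    {"dx": -7, "dy": -6.4, "dz": 0, "rx": 0, "ry": 0, "rz": -0.06, "claw": 1},
    {"dx": -10.5, "dy": -9.6, "dz": 0, "rx": 0, "ry": 0, "rz": -0.09, "claw": 1},
    {"dx": -14, "dy": -12.8, "dz": 0, "rx": 0, "ry": 0, "rz": -0.12, "claw": 1},
    {"dx": -17.5, "dy": -16, "dz": 0, "rx": 0, "ry": 0, "rz": -0.143, "claw": 1}
  ]
}}

```text
time: 1.6
tool_pos: [0.5144, 0.0631, 0.3404]
tool_rot: [-0.0, 0.085, 0.996, 0.0]
contact_force: [0.6, 1.4, -0.6]
gripper_width: 0.003
```

```bash
python3 -c "
from h import *
st(); go((*arc(-55),.34,80.2))"
```

```text
t 1.6 [0.5144 0.0631 0.3404] yaw 80.3 F [ 0.58  1.41 -0.63] g 0.0 j [-0.02 -0.25  1.67  0.    1.72 -1.42]
{"dx":-11.86,"dy":-14.79,"dz":0.03,"rx":0.000,"ry":-0.000,"rz":0.001}
```

Emit:
{"method": "play_rows", "body": {
  "commands": [
    {"dx": -3, "dy": -3.7, "dz": 0, "rx": 0, "ry": 0, "rz": 0, "claw": 1},
    {"dx": -6, "dy": -7.4, "dz": 0, "rx": 0, "ry": 0, "rz": 0, "claw": 1},
    {"dx": -9, "dy": -11.1, "dz": 2, "rx": 0, "ry": 0, "rz": 0, "claw": 1},
    {"dx": -11.9, "dy": -14.8, "dz": 6, "rx": 0, "ry": 0, "rz": 0, "claw": 1},
    {"dx": -11.9, "dy": -14.8, "dz": 10.5, "rx": 0, "ry": 0, "rz": 0, "claw": 1}
  ]
}}

```text
time: 2.1
tool_pos: [0.6089, -0.1062, 0.2412]
tool_rot: [0.003, 0.087, 0.996, -0.001]
contact_force: [0.5, 0.2, -0.1]
gripper_width: 0.0
```

Emit:
{"method": "play_rows", "body": {
  "commands": [
    {"dx": 0, "dy": 0, "dz": 4.5, "rx": 0, "ry": 0, "rz": 0, "claw": 1},
    {"dx": 0, "dy": 0, "dz": 8.5, "rx": 0, "ry": 0, "rz": 0, "claw": 1},
    {"dx": 0, "dy": 0, "dz": 12.5, "rx": 0, "ry": 0, "rz": 0, "claw": 1},
    {"dx": 0, "dy": 0, "dz": 14, "rx": 0, "ry": 0, "rz": 0, "claw": 1},
    {"dx": 0, "dy": 0, "dz": 14, "rx": 0, "ry": 0, "rz": 0, "claw": 1}
  ]
}}

```text
time: 2.6
tool_pos: [0.6074, -0.1058, 0.0977]
tool_rot: [-0.0, 0.087, 0.996, -0.0]
contact_force: [-0.5, -0.6, -0.2]
gripper_width: -0.004
```

```bash
python3 -c "
from h import *
st(); go((*arc(-55),.067,80.2),(*arc(-55),.059,80.2))
for n,(a,b,c,d,f) in {'top':(130,215,200,310,5),'scene':(150,265,220,340,5)}.items():
  im=grab_frame(n); cv2.imwrite('pics/%s1.png'%n,cv2.resize(im[a:b,c:d],None,fx=f,fy=f,interpolation=2))
"
```

```text
t 2.6 [ 0.6074 -0.1058  0.0977] yaw 80.1 F [-0.51 -0.59 -0.15] g -0.0 j [-0.29  0.12  1.73 -0.    1.29 -1.69]
{"dx":0.16,"dy":0.29,"dz":3.07,"rx":-0.000,"ry":-0.000,"rz":-0.003}
{"dx":0.16,"dy":0.30,"dz":3.87,"rx":-0.000,"ry":-0.000,"rz":-0.003}
```

View scene.

View pics/scene1.png

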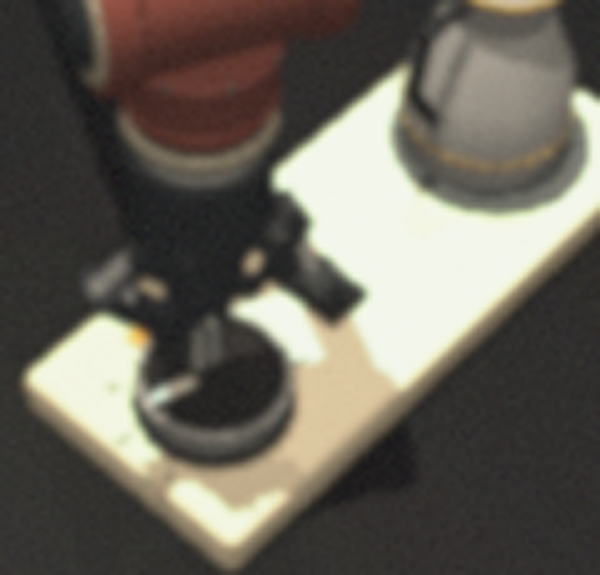

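Emit:
{"method": "play_rows", "body": {
  "commands": [
    {"dx": 0.2, "dy": 0.3, "dz": 2, "rx": 0, "ry": 0, "rz": 0, "claw": 1},
    {"dx": 0.2, "dy": 0.3, "dz": 3, "rx": 0, "ry": 0, "rz": 0, "claw": 1},
    {"dx": 0.2, "dy": 0.3, "dz": 3.2, "rx": 0, "ry": 0, "rz": 0, "claw": 1},
    {"dx": 0.2, "dy": 0.3, "dz": 3.4, "rx": 0, "ry": 0, "rz": 0, "claw": 1},
    {"dx": 0.2, "dy": 0.3, "dz": 3.6, "rx": 0, "ry": 0, "rz": 0, "claw": 1}
  ]
}}

```text
time: 3.2
tool_pos: [0.6104, -0.1038, 0.068]
tool_rot: [0.005, 0.087, 0.996, -0.001]
contact_force: [0.1, -0.2, -0.2]
gripper_width: -0.005
```

```bash
python3 -c "
from h import *
st(); go((*arc(-55),.059,80.2))"
```

```text
t 3.2 [ 0.6104 -0.1038  0.068 ] yaw 80.1 F [ 0.09 -0.22 -0.18] g -0.0 j [-0.29  0.15  1.75 -0.    1.23 -1.69]
{"dx":0.43,"dy":0.05,"dz":0.90,"rx":-0.002,"ry":0.010,"rz":-0.002}
```

Emit:
{"method": "play_rows", "body": {
  "commands": [
    {"dx": 0.3, "dy": 0, "dz": 0.3, "rx": 0, "ry": 0.01, "rz": 0, "claw": 1},
    {"dx": 0.4, "dy": 0, "dz": 0.5, "rx": 0, "ry": 0.01, "rz": 0, "claw": 1},
    {"dx": 0.4, "dy": 0, "dz": 0.7, "rx": 0, "ry": 0.01, "rz": 0, "claw": 1},
    {"dx": 0.4, "dy": 0, "dz": 0.8, "rx": 0, "ry": 0.01, "rz": 0, "claw": 1},
    {"dx": 0.4, "dy": 0, "dz": 0.8, "rx": 0, "ry": 0.01, "rz": 0, "claw": 1}
  ]
}}

```text
time: 3.7
tool_pos: [0.6064, -0.1031, 0.0597]
tool_rot: [-0.0, 0.087, 0.996, -0.001]
contact_force: [0.3, 0.3, -0.3]
gripper_width: 0.001
```

```bash
python3 -c "
from h import *
st(); go((*arc(-55),.059,80.2))"
```

```text
t 3.7 [ 0.6064 -0.1031  0.0597] yaw 80.1 F [ 0.28  0.27 -0.3 ] g 0.0 j [-0.29  0.16  1.75 -0.    1.23 -1.69]
{"dx":0.01,"dy":0.05,"dz":0.07,"rx":-0.002,"ry":-0.000,"rz":-0.002}
```

Emit:
{"method": "play_rows", "body": {
  "commands": [
    {"dx": 0, "dy": 0, "dz": 0.1, "rx": 0, "ry": 0, "rz": 0, "claw": 1},
    {"dx": 0, "dy": 0, "dz": 0.15, "rx": 0, "ry": 0, "rz": 0, "claw": 1},
    {"dx": 0, "dy": 0, "dz": 0.15, "rx": 0, "ry": 0, "rz": 0, "claw": 1}
  ]
}}

```text
time: 4.0
tool_pos: [0.6063, -0.1031, 0.0581]
tool_rot: [-0.0, 0.087, 0.996, -0.001]
contact_force: [0.3, 0.3, 0.1]
gripper_width: 0.001
```

```bash
python3 -c "
from h import *
st(); go((*arc(-55),.057,80.2))
for n,(a,b,c,d,f) in {'scene':(180,245,240,300,9)}.items():
  im=grab_frame(n); cv2.imwrite('pics/%s2.png'%n,cv2.resize(im[a:b,c:d],None,fx=f,fy=f,interpolation=2))
st()"
```

```text
t 4.0 [ 0.6063 -0.1031  0.0581] yaw 80.1 F [0.28 0.33 0.11] g 0.0 j [-0.29  0.16  1.75 -0.    1.23 -1.69]
{"dx":0.00,"dy":0.05,"dz":0.11,"rx":-0.002,"ry":-0.000,"rz":-0.002}
t 4.05 [ 0.6063 -0.1032  0.0582] yaw 80.1 F [-0.49 -0.97 -1.16] g -0.0 j [-0.29  0.16  1.75 -0.    1.23 -1.69]
```

View pics/scene2.png

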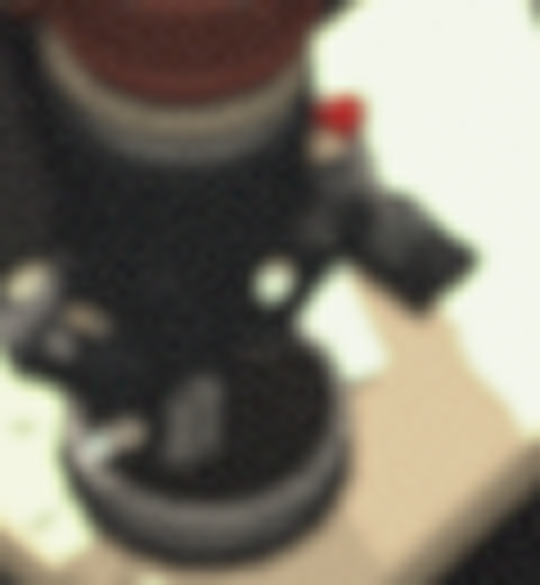

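Emit:
{"method": "play_rows", "body": {
  "commands": [
    {"dx": 0, "dy": 0, "dz": 0.1, "rx": 0, "ry": 0, "rz": 0, "claw": 1},
    {"dx": 0, "dy": 0, "dz": 0.2, "rx": 0, "ry": 0, "rz": 0, "claw": 1},
    {"dx": 0, "dy": 0, "dz": 0.2, "rx": 0, "ry": 0, "rz": 0, "claw": 1}
  ]
}}

```text
time: 4.35
tool_pos: [0.6062, -0.1031, 0.056]
tool_rot: [-0.0, 0.087, 0.996, -0.001]
contact_force: [0.5, 0.2, -0.2]
gripper_width: -0.0
```

```bash
python3 -c "
from h import *
st(); s=monitor.state();print(s['ft_torque'], s['joint_efforts'])
print([ (proj('scene',W([.5591,.0632,.1432],[10+46*np.cos(a),-145+46*np.sin(a),63]))[0]-[240,180]).round(1)*9 for a in np.arange(0,6.3,1.57)])
print((proj('scene',s['tool_pos'])-[240,180])*9)"
```

```text
t 4.35 [ 0.6062 -0.1031  0.056 ] yaw 80.1 F [ 0.52  0.19 -0.15] g -0.0 j [-0.29  0.16  1.75 -0.    1.22 -1.69]
[ 0.0627087  -0.06218068 -0.01359522] [-6.66878055e-03 -4.07991350e+01 -3.36207139e+01 -5.68430463e-03
 -1.36929005e-02  4.11341557e-05]
[array([306.9, 477.9]), array([296.1, 312.3]), array([ 96.3, 315.9]), array([ 99. , 482.4]), array([306. , 478.8])]
[[172.239694   480.76524273]]
```

Emit:
{"method": "play_rows", "body": {
  "commands": [
    {"dx": 0, "dy": 0, "dz": 0.1, "rx": 0, "ry": 0, "rz": 0, "claw": 1},
    {"dx": 0, "dy": 0, "dz": 0.1, "rx": 0, "ry": 0, "rz": 0, "claw": 1}
  ]
}}

```text
time: 4.55
tool_pos: [0.606, -0.1031, 0.0547]
tool_rot: [-0.001, 0.087, 0.996, -0.001]
contact_force: [-0.2, 0.4, 0.2]
gripper_width: -0.0
```

```bash
python3 -c "
from h import *
st(); s=monitor.state();print(s['ft_torque'], s['joint_efforts'])
for n,(a,b,c,d,f) in {'scene':(180,245,240,300,9)}.items():
  im=grab_frame(n); cv2.imwrite('pics/%s3.png'%n,cv2.resize(im[a:b,c:d],None,fx=f,fy=f,interpolation=2))
im=grab_frame('top'); cv2.imwrite('pics/top3.png',cv2.resize(im[130:215,200:310],None,fx=6,fy=6,interpolation=2))
"
```

```text
t 4.55 [ 0.606  -0.1031  0.0547] yaw 80.1 F [-0.23  0.4   0.24] g -0.0 j [-0.29  0.17  1.75 -0.    1.22 -1.69]
[ 0.05251015 -0.02555792  0.01576238] [-8.87532573e-03 -4.08416641e+01 -3.36077142e+01 -5.79793923e-03
 -1.38544748e-02 -4.89850933e-06]
```

View pics/scene3.png

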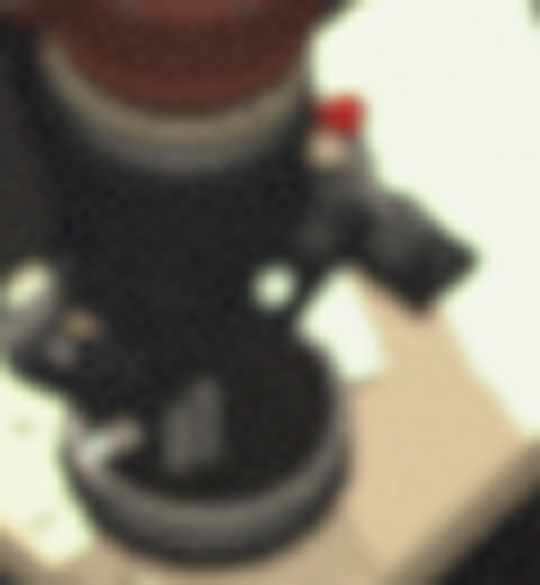

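View pics/top3.png

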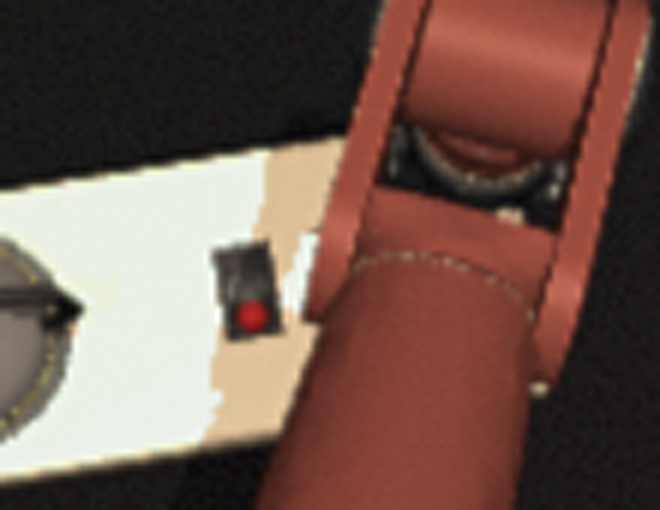

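Emit:
{"method": "play_rows", "body": {
  "commands": [
    {"dx": 0, "dy": 0, "dz": 0.1, "rx": 0, "ry": 0, "rz": 0, "claw": 1},
    {"dx": 0, "dy": 0, "dz": 0.1, "rx": 0, "ry": 0, "rz": 0, "claw": 1}
  ]
}}

```text
time: 4.85
tool_pos: [0.606, -0.103, 0.0537]
tool_rot: [-0.001, 0.087, 0.996, -0.001]
contact_force: [0.4, 0.3, -0.4]
gripper_width: 0.003
```

Emit:
{"method": "play_rows", "body": {
  "commands": [
    {"dx": 0, "dy": 0, "dz": 0.1, "rx": 0, "ry": 0, "rz": 0, "claw": 1},
    {"dx": 0, "dy": 0, "dz": 0.1, "rx": 0, "ry": 0, "rz": 0, "claw": 1}
  ]
}}

```text
time: 5.05
tool_pos: [0.6059, -0.103, 0.0525]
tool_rot: [-0.001, 0.087, 0.996, -0.001]
contact_force: [0.5, 0.7, -0.8]
gripper_width: 0.002
```

```bash
python3 -c "
from h import *
st(); s=monitor.state();print(s['ft_torque'], s['joint_efforts'],(proj('scene',s['tool_pos'])-[240,180])*9)
for n,(a,b,c,d,f) in {'scene':(180,245,240,300,9)}.items():
  im=grab_frame(n); cv2.imwrite('pics/%s4.png'%n,cv2.convertScaleAbs(cv2.resize(im[a:b,c:d],None,fx=f,fy=f,interpolation=2),alpha=2.5,beta=0))
"
```

```text
t 5.05 [ 0.6059 -0.103   0.0525] yaw 80.1 F [ 0.5   0.73 -0.84] g 0.0 j [-0.29  0.17  1.76 -0.    1.22 -1.69]
[ 0.01717566 -0.03176783  0.00460402] [-7.21027202e-03 -4.08818507e+01 -3.35333955e+01 -5.68687727e-03
 -1.24369632e-02 -1.41205703e-05] [[171.7328265  486.08311312]]
```

View pics/scene4.png

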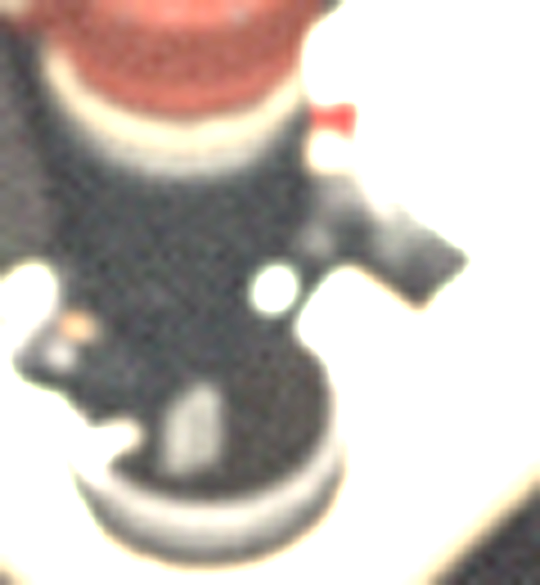

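Emit:
{"method": "play_rows", "body": {
  "commands": [
    {"dx": 0, "dy": 0, "dz": 0.1, "rx": 0, "ry": 0, "rz": 0, "claw": 1},
    {"dx": 0, "dy": 0, "dz": 0.2, "rx": 0, "ry": 0, "rz": 0, "claw": 1}
  ]
}}

```text
time: 5.3
tool_pos: [0.606, -0.103, 0.0505]
tool_rot: [-0.001, 0.087, 0.996, -0.001]
contact_force: [-0.6, 0.4, 0.2]
gripper_width: 0.001
```

Emit:
{"method": "play_rows", "body": {
  "commands": [
    {"dx": 0, "dy": 0, "dz": 0.1, "rx": 0, "ry": 0, "rz": 0, "claw": 1},
    {"dx": 0, "dy": 0, "dz": 0.1, "rx": 0, "ry": 0, "rz": 0, "claw": 1}
  ]
}}

```text
time: 5.5
tool_pos: [0.6057, -0.103, 0.0492]
tool_rot: [-0.001, 0.087, 0.996, -0.001]
contact_force: [0.5, 0.2, 0.7]
gripper_width: 0.0
```

Emit:
{"method": "play_rows", "body": {
  "commands": [
    {"dx": 0, "dy": 0, "dz": 0.1, "rx": 0, "ry": 0, "rz": 0, "claw": 1},
    {"dx": 0, "dy": 0, "dz": 0.1, "rx": 0, "ry": 0, "rz": 0, "claw": 1}
  ]
}}

```text
time: 5.7
tool_pos: [0.6056, -0.1029, 0.048]
tool_rot: [-0.001, 0.087, 0.996, -0.001]
contact_force: [1.2, 0.4, -0.6]
gripper_width: 0.001
```

Emit:
{"method": "play_rows", "body": {
  "commands": [
    {"dx": 0, "dy": 0, "dz": 0.1, "rx": 0, "ry": 0, "rz": 0, "claw": 1},
    {"dx": 0, "dy": 0, "dz": 0.1, "rx": 0, "ry": 0, "rz": 0, "claw": 1}
  ]
}}

```text
time: 5.9
tool_pos: [0.6055, -0.1029, 0.0469]
tool_rot: [-0.001, 0.087, 0.996, -0.001]
contact_force: [-0.4, 0.4, -0.3]
gripper_width: -0.002
```

```bash
python3 -c "
from h import *
st(); s=monitor.state();print(s['joint_efforts'],(proj('scene',s['tool_pos'])-[240,180])*9)
for n,(a,b,c,d,f) in {'scene':(150,265,200,320,5)}.items():
  im=grab_frame(n); cv2.imwrite('pics/%s5.png'%n,cv2.convertScaleAbs(cv2.resize(im[a:b,c:d],None,fx=f,fy=f,interpolation=2),alpha=1.7,beta=0))
"
```

```text
t 5.9 [ 0.6055 -0.1029  0.0469] yaw 80.1 F [-0.41  0.36 -0.3 ] g -0.0 j [-0.29  0.17  1.76 -0.    1.21 -1.69]
[-8.39319779e-03 -4.09816432e+01 -3.33471072e+01 -5.58456260e-03
 -9.60730686e-03 -2.84760324e-05] [[171.24910728 495.11154067]]
```

View pics/scene5.png

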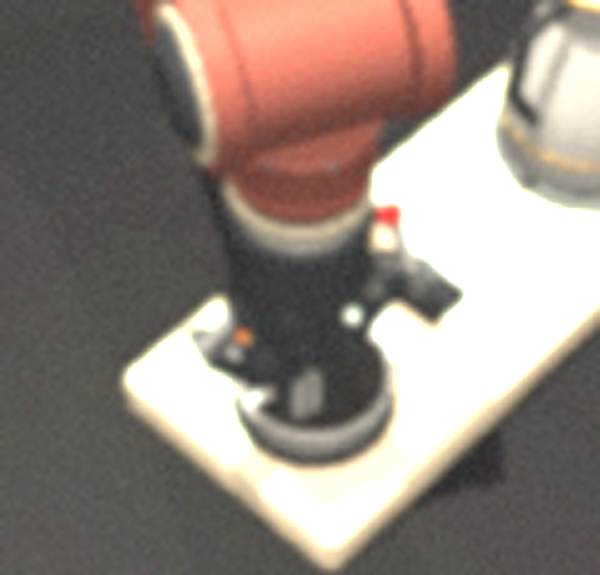

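```bash
cat > fit.py <<'E'
from h import *
top={'mp':(80,408),'pp':(45,150),'pm':(682,48),'mm':(727,300),'d':(605,167),'l':(672,172),'a':(619,262),'t':(451,234)}
sc={'mm':(25,378),'pm':(230,545),'d':(215,373),'l':(150,402),'a':(137,340),'t':(291,214)}
obs=[('top',k,(np.array(v)+.5)/5.5-.5+[160,140]) for k,v in top.items()]+[('scene',k,(np.array(v)+.5)/5-.5+[220,150]) for k,v in sc.items()]
def pts(p): return {'mp':[-85,210,35],'pp':[85,210,35],'pm':[85,-210,35],'mm':[-85,-210,35],'d':[10,-145,63],'l':dl(p[3]),'a':[-50,-145,35],'t':tg(p[4])}
def res(p):
    P=pts(p); return np.concatenate([proj(n,W(p,P[k])+[0,0,p[5]])[0]-v for n,k,v in obs])
s=least_squares(res,[.6,0,0.1,-1.2,0,0],loss='soft_l1')
p=s.x; print(p.round(4),np.sqrt((s.fun**2).mean()), np.sqrt(np.diag(np.linalg.inv(s.jac.T@s.jac)))*.5)
for o,r in zip(obs,res(p).reshape(-1,2)): print(o[:2],r.round(2))
for n,L in [('dial',[10,-145,63]),('tip0',tg(0)),('piv',[0,-42,44]),('tip1',tg(1))]: print(n,(W(p,L)+[0,0,p[5]]).round(4))
E
python3 fit.py
```

```text
[ 0.5589  0.0637  0.1431 -1.2844  0.0264 -0.0014] 0.3898255605556311 [0.0006717  0.00054943 0.00342351 0.03547519 0.03055039 0.00120644]
('top', 'mp') [-0.37  0.13]
('top', 'pp') [-0.42 -0.  ]
('top', 'pm') [ 0.19 -0.23]
('top', 'mm') [0.51 0.33]
('top', 'd') [ 0.24 -0.37]
('top', 'l') [-0.5   0.11]
('top', 'a') [0.21 0.52]
('top', 't') [0.29 0.06]
('scene', 'mm') [-0.76 -0.73]
('scene', 'pm') [0.25 0.41]
('scene', 'd') [-0.35 -0.08]
('scene', 'l') [ 0.55 -0.16]
('scene', 'a') [0.57 0.66]
('scene', 't') [0.09 0.19]
dial [[ 0.5895 -0.0784  0.0616]]
tip0 [[0.5412 0.0187 0.0865]]
piv [[0.5649 0.0221 0.0426]]
tip1 [[0.5886 0.0255 0.0865]]
```

```bash
python3 -c "
from h import *
a=cv2.imread('pics/scene0.png'); b=grab_frame('scene'); cv2.imwrite('pics/scene_now.png',b); st()
f=8
A=cv2.resize(a[195:255,238:300],None,fx=6,fy=6,interpolation=2);B=cv2.resize(b[195:255,238:300],None,fx=6,fy=6,interpolation=2)
cv2.imwrite('pics/cmp.png',cv2.convertScaleAbs(np.hstack([A,B]),alpha=2,beta=20))
for c in (268,272,276,280):
  print(c,a[225:252,c].mean(1).astype(int),'\n   ',b[225:252,c].mean(1).astype(int))
"
```

```text
t 6.0 [ 0.6056 -0.103   0.047 ] yaw 80.1 F [-0.12 -0.14 -0.02] g 0.0 j [-0.29  0.17  1.76 -0.    1.21 -1.69]
268 [ 57  55  56  56  56  57  56  56  57  89 133 158 133  93  67  52  75 139
 209 235 240 240 240 240 240 240 240] 
    [ 33  38  37  36  35  33  37  36  39  52  79  96  94  81  66  55  57  89
 130 160 166 169 169 168 176 195 220]
272 [ 55  56  55  57  55  57  66  94 135 159 145 104  69  58  75 132 198 234
 240 241 240 240 240 240 240 239 238] 
    [ 42  40  36  36  34  36  40  57  80  97  94  78  64  58  59  87 126 155
 166 169 168 170 185 215 234 237 235]
276 [ 98 103 109 122 145 161 158 129  93  71  75 112 164 209 231 238 240 240
 240 240 240 240 239 234 221 195 155] 
    [ 64  66  73  76  84  95  96  83  67  62  64  79 106 133 151 163 166 168
 168 168 169 185 210 224 217 192 154]
280 [238 237 236 233 228 230 235 237 239 239 240 240 240 240 240 240 240 240
 239 237 227 205 165 133 113  98  78] 
    [188 186 184 184 184 183 183 185 187 189 192 192 191 185 182 174 170 170
 175 181 176 163 154 133 114 101  79]
```

View pics/cmp.png

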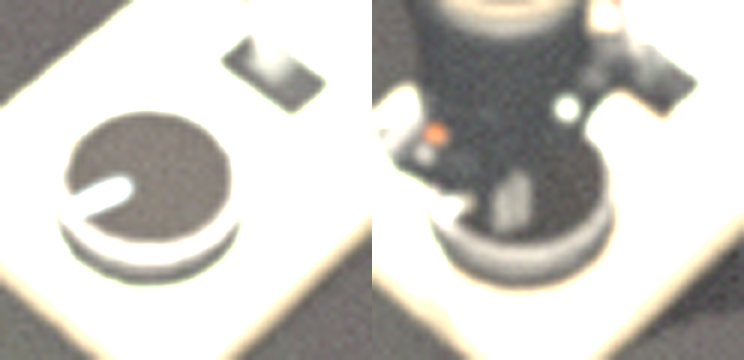

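```bash
python3 -c "
from h import *
def ray(n,u,z):
    f=lambda q: proj(n,[q[0],q[1],z])[0]-u
    return least_squares(f,[.6,-.1]).x
for z in (.05,.063,.07,.08): 
    q=ray('scene',(261.3,233),z); print(z,q.round(4),'local',(np.hypot(*(q-C[:2]))).round(4))
s=monitor.state()
for dz in (0,.01,.02,.03): print(dz,proj('scene',s['tool_pos']+[0,0,dz]).round(1))
"
```

```text
0.05 [ 0.6058 -0.0948] local 0.0226
0.063 [ 0.6126 -0.1004] local 0.0314
0.07 [ 0.6162 -0.1034] local 0.0361
0.08 [ 0.6215 -0.1077] local 0.0429
0 [[259. 235.]]
0.01 [[259.  233.1]]
0.02 [[259.1 231.1]]
0.03 [[259.1 229. ]]
```

Emit:
{"method": "play_rows", "body": {
  "commands": [
    {"dx": 0, "dy": 0, "dz": 0.1, "rx": 0, "ry": 0, "rz": 0, "claw": 1},
    {"dx": 0, "dy": 0, "dz": 0.2, "rx": 0, "ry": 0, "rz": 0, "claw": 1},
    {"dx": 0, "dy": 0, "dz": 0.2, "rx": 0, "ry": 0, "rz": 0, "claw": 1}
  ]
}}

```text
time: 6.3
tool_pos: [0.6054, -0.1029, 0.0447]
tool_rot: [-0.001, 0.087, 0.996, -0.001]
contact_force: [-0.4, -0.2, -0.4]
gripper_width: -0.0
```

Emit:
{"method": "play_rows", "body": {
  "commands": [
    {"dx": 0, "dy": 0, "dz": 0.1, "rx": 0, "ry": 0, "rz": 0, "claw": 1},
    {"dx": 0, "dy": 0, "dz": 0.2, "rx": 0, "ry": 0, "rz": 0, "claw": 1},
    {"dx": 0, "dy": 0, "dz": 0.2, "rx": 0, "ry": 0, "rz": 0, "claw": 1}
  ]
}}

```text
time: 6.6
tool_pos: [0.6053, -0.1029, 0.0425]
tool_rot: [-0.002, 0.087, 0.996, -0.001]
contact_force: [-0.6, -1.1, -0.7]
gripper_width: 0.001
```

```bash
python3 -c "
from h import *
st(); print(monitor.state()['joint_efforts'].round(2))
a=cv2.imread('pics/scene_now.png'); b=grab_frame('scene'); cv2.imwrite('pics/scene_now2.png',b); 
A=cv2.resize(a[195:255,238:300],None,fx=6,fy=6,interpolation=2);B=cv2.resize(b[195:255,238:300],None,fx=6,fy=6,interpolation=2)
cv2.imwrite('pics/cmp2.png',cv2.convertScaleAbs(np.hstack([A,B]),alpha=2,beta=20))
"
```

```text
t 6.6 [ 0.6053 -0.1029  0.0425] yaw 80.1 F [-0.64 -1.14 -0.67] g 0.0 j [-0.29  0.18  1.76 -0.    1.2  -1.69]
[-1.000e-02 -4.103e+01 -3.316e+01 -1.000e-02 -1.000e-02  0.000e+00]
```

View pics/cmp2.png

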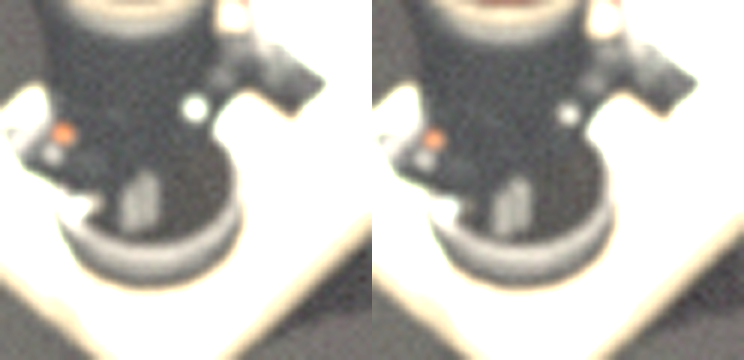

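```bash
python3 -c "
from plant import manip
print([ (a,getattr(manip,a)) for a in dir(manip) if a[0]!='_'])"
```

```text
[('IKError', <class 'plant.IKError'>), ('hold_point_z', 0.0187)]
```

Emit:
{"method": "play_rows", "body": {
  "commands": [
    {"dx": 0, "dy": 0, "dz": 0.1, "rx": 0, "ry": 0, "rz": 0, "claw": 1},
    {"dx": 0, "dy": 0, "dz": 0.2, "rx": 0, "ry": 0, "rz": 0, "claw": 1},
    {"dx": 0, "dy": 0, "dz": 0.2, "rx": 0, "ry": 0, "rz": 0, "claw": 1}
  ]
}}

```text
time: 6.95
tool_pos: [0.6051, -0.1028, 0.0403]
tool_rot: [-0.002, 0.087, 0.996, -0.001]
contact_force: [-0.4, -1.0, -0.2]
gripper_width: 0.001
```

Emit:
{"method": "play_rows", "body": {
  "commands": [
    {"dx": 0, "dy": 0, "dz": 0.1, "rx": 0, "ry": 0, "rz": 0, "claw": 1},
    {"dx": 0, "dy": 0, "dz": 0.2, "rx": 0, "ry": 0, "rz": 0, "claw": 1},
    {"dx": 0, "dy": 0, "dz": 0.2, "rx": 0, "ry": 0, "rz": 0, "claw": 1}
  ]
}}

```text
time: 7.25
tool_pos: [0.605, -0.1028, 0.0381]
tool_rot: [-0.002, 0.087, 0.996, -0.001]
contact_force: [1.4, -0.2, -0.6]
gripper_width: 0.0
```

```bash
python3 -c "
from h import *
st(); print(monitor.state()['joint_efforts'].round(2))
a=cv2.imread('pics/scene_now.png'); b=grab_frame('scene'); cv2.imwrite('pics/scene_now3.png',b); 
A=cv2.resize(a[205:245,245:290],None,fx=8,fy=8,interpolation=2);B=cv2.resize(b[205:245,245:290],None,fx=8,fy=8,interpolation=2)
cv2.imwrite('pics/cmp3.png',cv2.convertScaleAbs(np.hstack([A,B]),alpha=2.5,beta=0))
t=grab_frame('top');cv2.imwrite('pics/top_now3.png',t)
for y in range(215,242): print(y, a[y,256:268].mean(1).astype(int), b[y,256:268].mean(1).astype(int))
"
```

```text
t 7.25 [ 0.605  -0.1028  0.0381] yaw 80.1 F [ 1.4  -0.22 -0.63] g 0.0 j [-0.29  0.19  1.76 -0.    1.2  -1.69]
[-1.000e-02 -4.111e+01 -3.302e+01 -1.000e-02 -0.000e+00 -0.000e+00]
215 [35 38 40 37 37 36 37 34 33 36 34 35] [38 38 42 38 36 33 37 33 32 35 32 36]
216 [35 33 38 37 34 32 35 34 37 32 37 35] [38 40 37 35 36 31 35 36 30 33 31 38]
217 [31 36 33 34 35 36 36 32 35 32 37 41] [38 42 36 36 37 36 35 37 35 35 36 37]
218 [35 35 32 37 39 36 36 33 36 37 32 41] [37 37 36 36 35 35 36 37 35 33 34 38]
219 [35 36 37 39 34 38 35 34 34 35 35 35] [33 36 37 36 37 34 34 33 37 37 34 37]
220 [34 33 35 38 37 35 32 33 36 33 36 38] [33 36 36 40 38 40 36 31 35 36 36 36]
221 [35 33 37 36 36 35 36 38 33 37 32 33] [33 31 36 36 37 42 41 34 34 37 38 34]
222 [33 34 36 34 37 39 40 36 36 36 35 37] [34 31 34 36 37 37 33 36 37 37 35 36]
223 [37 35 36 31 38 49 52 46 40 37 37 35] [35 39 38 36 34 35 35 32 40 35 36 39]
224 [37 36 37 37 46 61 67 61 46 39 38 30] [37 33 32 37 36 38 40 38 34 33 37 36]
225 [33 35 41 50 60 69 77 76 55 40 36 39] [38 38 30 35 39 50 54 50 43 38 35 35]
226 [38 35 51 65 72 75 81 76 57 40 37 34] 
[... 585 characters left out ...]
49 36 35 38]
234 [61 55 51 47 45 42 34 38 36 42 42 46] [60 60 68 76 74 62 56 51 41 41 42 45]
235 [87 80 71 62 57 56 56 54 58 59 65 69] [85 82 77 73 70 63 58 56 54 60 62 67]
236 [100  98  96  89  90  90  86  87  88  88  94  94] [ 99 100  95  92  90  89  88  86  88  89  92  93]
237 [ 88  94  99 101 104 104 105 105 104 106 106  99] [ 88  97  98 103 104 107 105 104 104 105 105 100]
238 [78 82 84 90 93 94 95 95 95 96 93 88] [78 81 84 90 93 94 94 95 95 96 92 88]
239 [65 70 71 77 78 82 80 83 82 79 78 74] [64 69 72 75 81 81 81 83 82 80 80 71]
240 [52 57 61 65 70 71 73 70 71 68 65 57] [52 55 62 67 68 71 72 72 72 69 66 60]
241 [63 56 52 54 54 58 56 55 53 53 52 52] [67 60 54 51 54 53 55 53 55 52 51 52]
```

View pics/cmp3.png

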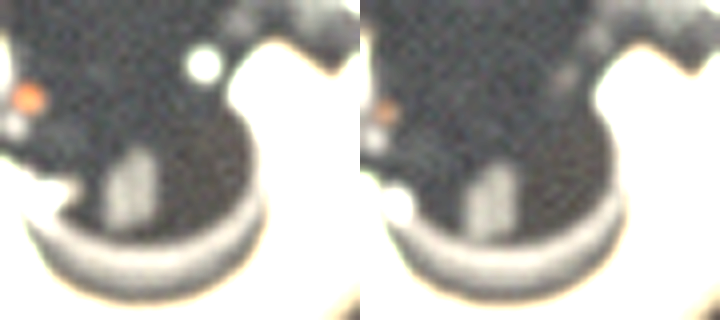

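Emit:
{"method": "play_rows", "body": {
  "commands": [
    {"dx": 0, "dy": 0, "dz": 0.1, "rx": 0, "ry": 0, "rz": 0, "claw": 1},
    {"dx": 0, "dy": 0, "dz": 0.2, "rx": 0, "ry": 0, "rz": 0, "claw": 1},
    {"dx": 0, "dy": 0, "dz": 0.2, "rx": 0, "ry": 0, "rz": 0, "claw": 1}
  ]
}}

```text
time: 7.65
tool_pos: [0.6054, -0.1029, 0.0367]
tool_rot: [-0.001, 0.087, 0.996, -0.001]
contact_force: [0.9, 0.0, 2.2]
gripper_width: -0.003
```

Emit:
{"method": "play_rows", "body": {
  "commands": [
    {"dx": 0, "dy": 0, "dz": 0.1, "rx": 0, "ry": 0, "rz": 0, "claw": 1},
    {"dx": 0, "dy": 0, "dz": 0.2, "rx": 0, "ry": 0, "rz": 0, "claw": 1},
    {"dx": 0, "dy": 0, "dz": 0.2, "rx": 0, "ry": 0, "rz": 0, "claw": 1}
  ]
}}

```text
time: 7.95
tool_pos: [0.6055, -0.1029, 0.0349]
tool_rot: [-0.001, 0.087, 0.996, -0.001]
contact_force: [-1.0, 0.6, 2.9]
gripper_width: 0.004
```

```bash
cat >> h.py <<'E'
def arcrows(a0,n=5,d=5,z=.0315,off=135.2):
    go(*[(*arc(a0-d*(k+1)),z,off+a0-d*(k+1)) for k in range(n)])
def pa():
    s=monitor.state()['tool_pos']-C; print('pos angle',np.degrees(np.arctan2(s[1],s[0])).round(1),'r',np.hypot(s[0],s[1]).round(4))
E
python3 -c "
from h import *
st();pa();arcrows(-55)"
```

```text
t 7.95 [ 0.6055 -0.1029  0.0349] yaw 80.1 F [-1.01  0.55  2.9 ] g 0.0 j [-0.29  0.19  1.76 -0.    1.19 -1.69]
pos angle -56.6 r 0.0288
{"dx":0.11,"dy":-0.13,"dz":0.34,"rx":-0.002,"ry":-0.002,"rz":0.085}
{"dx":0.31,"dy":-0.29,"dz":0.34,"rx":-0.002,"ry":-0.002,"rz":0.172}
{"dx":0.53,"dy":-0.42,"dz":0.34,"rx":-0.002,"ry":-0.002,"rz":0.259}
{"dx":0.75,"dy":-0.54,"dz":0.34,"rx":-0.002,"ry":-0.002,"rz":0.347}
{"dx":0.98,"dy":-0.64,"dz":0.34,"rx":-0.002,"ry":-0.002,"rz":0.434}
```

Emit:
{"method": "play_rows", "body": {
  "commands": [
    {"dx": 0, "dy": 0, "dz": 0.2, "rx": 0, "ry": 0, "rz": 0, "claw": 1},
    {"dx": 0, "dy": 0, "dz": 0.35, "rx": 0, "ry": 0, "rz": 0, "claw": 1},
    {"dx": 0.1, "dy": -0.13, "dz": 0.38, "rx": 0, "ry": 0, "rz": 0.085, "claw": 1},
    {"dx": 0.3, "dy": -0.29, "dz": 0.38, "rx": 0, "ry": 0, "rz": 0.17, "claw": 1},
    {"dx": 0.53, "dy": -0.42, "dz": 0.38, "rx": 0, "ry": 0, "rz": 0.26, "claw": 1}
  ]
}}

```text
time: 8.45
tool_pos: [0.6006, -0.106, 0.0319]
tool_rot: [0.0, 0.217, 0.976, -0.0]
contact_force: [0.7, 1.8, 5.6]
gripper_width: 0.003
```

```bash
python3 -c "
from h import *
st();pa();arcrows(-70)
b=grab_frame('scene'); cv2.imwrite('pics/s6.png',cv2.convertScaleAbs(cv2.resize(b[195:255,238:300],None,fx=8,fy=8,interpolation=2),alpha=2,beta=0))"
```

```text
t 8.45 [ 0.6006 -0.106   0.0319] yaw 65.0 F [0.69 1.8  5.64] g 0.0 j [-0.3   0.18  1.78 -0.    1.18 -1.43]
pos angle -68.0 r 0.0293
{"dx":0.28,"dy":-0.22,"dz":0.04,"rx":-0.001,"ry":0.000,"rz":0.083}
{"dx":0.48,"dy":-0.38,"dz":0.04,"rx":-0.001,"ry":0.000,"rz":0.170}
{"dx":0.69,"dy":-0.51,"dz":0.04,"rx":-0.001,"ry":0.000,"rz":0.258}
{"dx":0.91,"dy":-0.63,"dz":0.04,"rx":-0.001,"ry":0.000,"rz":0.345}
{"dx":1.15,"dy":-0.73,"dz":0.04,"rx":-0.001,"ry":0.000,"rz":0.432}
```

View pics/s6.png

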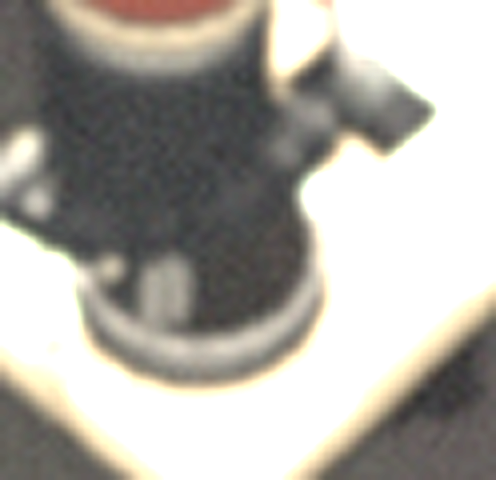

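Emit:
{"method": "play_rows", "body": {
  "commands": [
    {"dx": 0.28, "dy": -0.22, "dz": 0.06, "rx": 0, "ry": 0, "rz": 0.083, "claw": 1},
    {"dx": 0.48, "dy": -0.38, "dz": 0.06, "rx": 0, "ry": 0, "rz": 0.17, "claw": 1},
    {"dx": 0.69, "dy": -0.51, "dz": 0.06, "rx": 0, "ry": 0, "rz": 0.258, "claw": 1},
    {"dx": 0.91, "dy": -0.63, "dz": 0.06, "rx": 0, "ry": 0, "rz": 0.345, "claw": 1},
    {"dx": 1.15, "dy": -0.73, "dz": 0.06, "rx": 0, "ry": 0, "rz": 0.432, "claw": 1}
  ]
}}

```text
time: 9.0
tool_pos: [0.5878, -0.1084, 0.0322]
tool_rot: [0.001, 0.424, 0.906, -0.0]
contact_force: [-0.1, 0.5, 5.2]
gripper_width: 0.0
```

```bash
python3 -c "
from h import *
st();pa();arcrows(-95)
b=grab_frame('scene'); cv2.imwrite('pics/s7.png',cv2.convertScaleAbs(cv2.resize(b[195:255,238:300],None,fx=8,fy=8,interpolation=2),alpha=2,beta=0))"
```

```text
t 9.0 [ 0.5878 -0.1084  0.0322] yaw 39.8 F [-0.1   0.51  5.19] g 0.0 j [-0.31  0.15  1.81 -0.    1.17 -1.  ]
pos angle -93.6 r 0.0295
{"dx":0.27,"dy":-0.19,"dz":0.07,"rx":0.001,"ry":0.003,"rz":0.081}
{"dx":0.47,"dy":-0.34,"dz":0.07,"rx":0.001,"ry":0.003,"rz":0.168}
{"dx":0.69,"dy":-0.48,"dz":0.07,"rx":0.001,"ry":0.003,"rz":0.255}
{"dx":0.91,"dy":-0.59,"dz":0.07,"rx":0.001,"ry":0.003,"rz":0.343}
{"dx":1.14,"dy":-0.69,"dz":0.07,"rx":0.001,"ry":0.003,"rz":0.430}
```

View pics/s7.png

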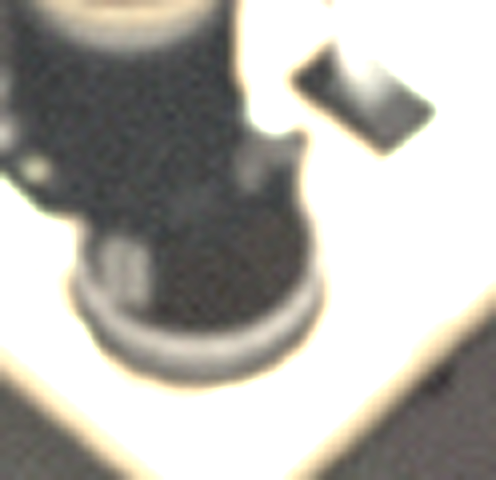

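Emit:
{"method": "play_rows", "body": {
  "commands": [
    {"dx": 0.27, "dy": -0.19, "dz": 0.08, "rx": 0, "ry": 0, "rz": 0.081, "claw": 1},
    {"dx": 0.47, "dy": -0.34, "dz": 0.08, "rx": 0, "ry": 0, "rz": 0.168, "claw": 1},
    {"dx": 0.69, "dy": -0.48, "dz": 0.08, "rx": 0, "ry": 0, "rz": 0.255, "claw": 1},
    {"dx": 0.91, "dy": -0.59, "dz": 0.08, "rx": 0, "ry": 0, "rz": 0.343, "claw": 1},
    {"dx": 1.14, "dy": -0.69, "dz": 0.08, "rx": 0, "ry": 0, "rz": 0.43, "claw": 1}
  ]
}}

```text
time: 9.55
tool_pos: [0.5756, -0.1051, 0.0322]
tool_rot: [0.003, 0.61, 0.792, -0.001]
contact_force: [-1.5, -2.6, 5.9]
gripper_width: -0.003
```

```bash
python3 -c "
from h import *
st();pa();arcrows(-120,2,4)
b=grab_frame('scene'); cv2.imwrite('pics/s8.png',cv2.convertScaleAbs(cv2.resize(b[195:255,238:300],None,fx=8,fy=8,interpolation=2),alpha=2,beta=0))"
```

```text
t 9.55 [ 0.5756 -0.1051  0.0322] yaw 14.8 F [-1.53 -2.59  5.91] g -0.0 j [-0.31  0.13  1.84 -0.    1.17 -0.56]
pos angle -118.2 r 0.0297
{"dx":0.26,"dy":-0.15,"dz":0.06,"rx":0.002,"ry":0.005,"rz":0.063}
{"dx":0.42,"dy":-0.28,"dz":0.06,"rx":0.003,"ry":0.005,"rz":0.133}
```

View pics/s8.png

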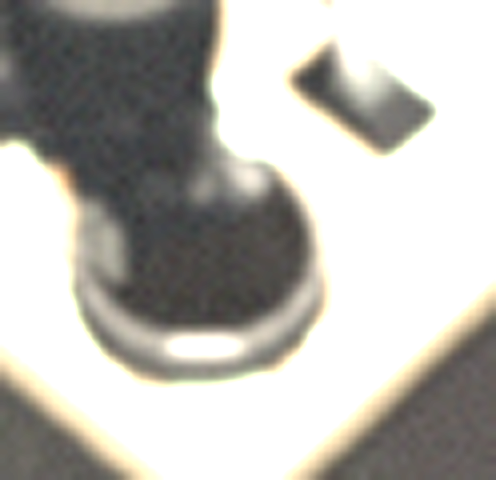

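Emit:
{"method": "play_rows", "body": {
  "commands": [
    {"dx": 0.26, "dy": -0.15, "dz": 0.06, "rx": 0, "ry": 0, "rz": 0.063, "claw": 1},
    {"dx": 0.42, "dy": -0.28, "dz": 0.06, "rx": 0, "ry": 0, "rz": 0.13, "claw": 1},
    {"dx": 0.42, "dy": -0.28, "dz": -0.5, "rx": 0, "ry": 0, "rz": 0.13, "claw": 1},
    {"dx": 0.42, "dy": -0.28, "dz": -4, "rx": 0, "ry": 0, "rz": 0.13, "claw": 1},
    {"dx": 0.42, "dy": -0.28, "dz": -8, "rx": 0, "ry": 0, "rz": 0.13, "claw": 1}
  ]
}}

```text
time: 10.1
tool_pos: [0.5692, -0.1005, 0.11]
tool_rot: [-0.0, 0.661, 0.751, -0.002]
contact_force: [0.7, 1.2, -0.1]
gripper_width: -0.004
```

```bash
python3 -c "
from h import *
st()
b=grab_frame('scene'); cv2.imwrite('pics/s9.png',cv2.resize(b[165:265,220:345],None,fx=6,fy=6,interpolation=2))
b=grab_frame('top'); cv2.imwrite('pics/t9.png',cv2.resize(b[130:220,200:320],None,fx=6,fy=6,interpolation=2))"
```

```text
t 10.1 [ 0.5692 -0.1005  0.11  ] yaw 7.3 F [ 0.69  1.15 -0.14] g -0.0 j [-0.3   0.02  1.81 -0.    1.31 -0.43]
```

View pics/s9.png

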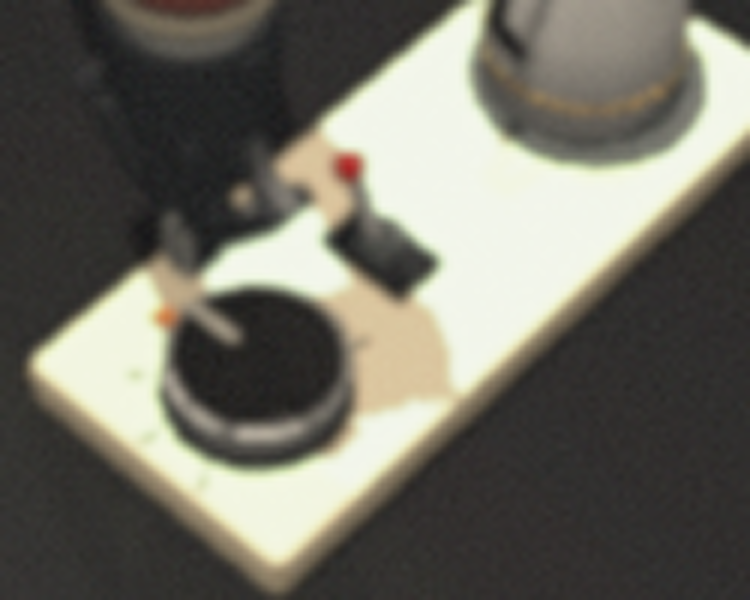

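View pics/t9.png

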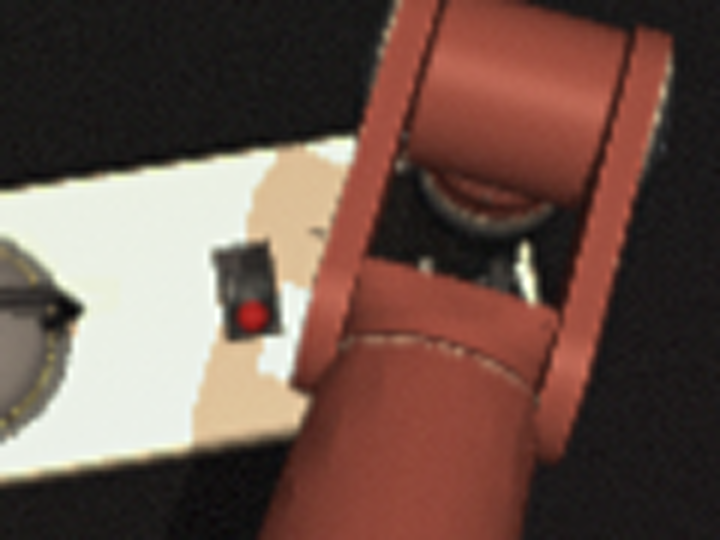

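```bash
python3 -c "
from h import *
p=[.5591,.0632,.1432]
for a in (-.63,-.3,0,.3,.63):
  print(a,[((proj('scene',W(p,dl(a,r)))[0]-[220,165])*6).round() for r in (10,40,46)])
print('mark',(proj('scene',W(p,[-50,-145,35]))[0]-[220,165])*6)"
```

```text
-0.63 [array([232., 352.]), array([171., 345.]), array([158., 344.])]
-0.3 [array([234., 346.]), array([179., 324.]), array([168., 319.])]
0 [array([238., 342.]), array([193., 307.]), array([184., 301.])]
0.3 [array([243., 339.]), array([213., 295.]), array([207., 287.])]
0.63 [array([249., 337.]), array([238., 288.]), array([236., 279.])]
mark [164.90198317 318.66045227]
```

```bash
python3 -c "
from h import *
p=[.5591,.0632,.1432]
T=lambda u,z:(*W(p,[u,-42,0])[0][:2],z,8.2)
print(T(-70,0));go(T(-70,.11),T(-70,.046))"
```

```text
(np.float64(0.49581035837305104), np.float64(0.011640119640049927), 0, 8.2)
{"dx":12.32,"dy":-6.44,"dz":0.66,"rx":0.013,"ry":0.009,"rz":-0.016}
{"dx":12.37,"dy":-6.53,"dz":7.06,"rx":0.013,"ry":0.009,"rz":-0.016}
```

Emit:
{"method": "play_rows", "body": {
  "commands": [
    {"dx": 3.5, "dy": -2, "dz": 0, "rx": 0.013, "ry": 0.009, "rz": -0.016, "claw": 1},
    {"dx": 7, "dy": -4, "dz": 0, "rx": 0.013, "ry": 0.009, "rz": -0.016, "claw": 1},
    {"dx": 10.5, "dy": -6.4, "dz": 0, "rx": 0.013, "ry": 0.009, "rz": -0.016, "claw": 1},
    {"dx": 12.3, "dy": -6.5, "dz": 0.5, "rx": 0.013, "ry": 0.009, "rz": -0.016, "claw": 1},
    {"dx": 12.3, "dy": -6.5, "dz": 0.7, "rx": 0.013, "ry": 0.009, "rz": -0.016, "claw": 1}
  ]
}}

```text
time: 10.7
tool_pos: [0.4937, 0.0132, 0.108]
tool_rot: [-0.001, 0.653, 0.757, -0.0]
contact_force: [-0.8, -0.1, 0.2]
gripper_width: -0.0
```

```bash
python3 -c "
from h import *
p=[.5591,.0632,.1432]
T=lambda u,z:(*W(p,[u,-42,0])[0][:2],z,8.2)
st();go(T(-70,.046))
b=grab_frame('scene'); cv2.imwrite('pics/s10.png',cv2.resize(b[145:265,220:345],None,fx=5,fy=5,interpolation=2))"
```

```text
t 10.7 [0.4937 0.0132 0.108 ] yaw 8.4 F [-0.78 -0.15  0.23] g -0.0 j [-0.12 -0.18  2.01  0.    1.32 -0.27]
{"dx":-0.19,"dy":0.20,"dz":6.20,"rx":-0.002,"ry":-0.001,"rz":0.004}
```

View pics/s10.png

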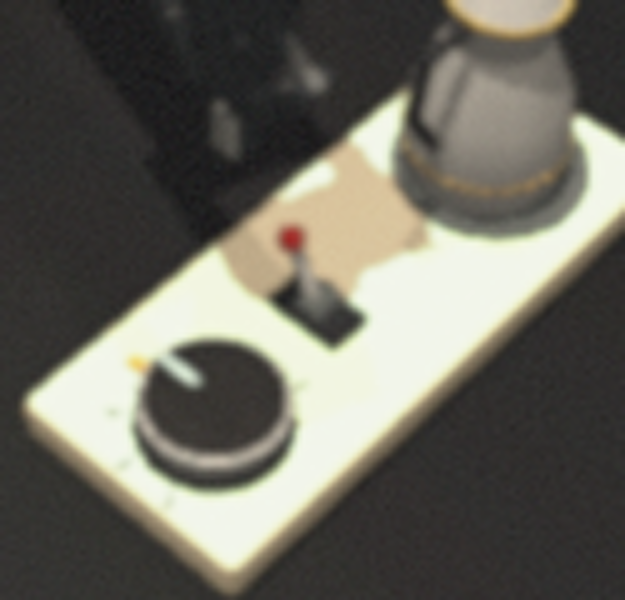

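Emit:
{"method": "play_rows", "body": {
  "commands": [
    {"dx": -0.2, "dy": 0.2, "dz": 2.5, "rx": 0, "ry": 0, "rz": 0, "claw": 1},
    {"dx": -0.2, "dy": 0.2, "dz": 5, "rx": 0, "ry": 0, "rz": 0, "claw": 1},
    {"dx": -0.2, "dy": 0.2, "dz": 6.2, "rx": 0, "ry": 0, "rz": 0, "claw": 1},
    {"dx": -0.2, "dy": 0.2, "dz": 6.2, "rx": 0, "ry": 0, "rz": 0, "claw": 1}
  ]
}}

```text
time: 11.15
tool_pos: [0.4949, 0.0099, 0.0438]
tool_rot: [-0.003, 0.654, 0.757, -0.002]
contact_force: [-0.2, -0.7, -0.8]
gripper_width: 0.004
```

```bash
python3 -c "
from h import *
p=[.5591,.0632,.1432]
T=lambda u,z:(*W(p,[u,-42,0])[0][:2],z,8.2)
st();go(T(-55,.046),T(-40,.046),T(-25,.046),T(-12,.046),T(-2,.046))
print((proj('scene',monitor.state()['tool_pos']+[0,0,.026])-[220,145])*5)
b=grab_frame('scene'); cv2.imwrite('pics/s11.png',cv2.resize(b[145:265,220:345],None,fx=5,fy=5,interpolation=2))"
```

```text
t 11.15 [0.4949 0.0099 0.0438] yaw 8.3 F [-0.24 -0.67 -0.75] g 0.0 j [-0.13 -0.09  2.04 -0.    1.2  -0.28]
{"dx":0.15,"dy":1.61,"dz":-0.23,"rx":-0.006,"ry":-0.001,"rz":0.003}
{"dx":0.15,"dy":3.11,"dz":-0.24,"rx":-0.006,"ry":-0.001,"rz":0.003}
{"dx":0.15,"dy":4.61,"dz":-0.25,"rx":-0.006,"ry":-0.001,"rz":0.003}
{"dx":0.14,"dy":5.91,"dz":-0.26,"rx":-0.006,"ry":-0.001,"rz":0.003}
{"dx":0.14,"dy":6.91,"dz":-0.27,"rx":-0.006,"ry":-0.001,"rz":0.003}
[[227.40570297 216.54556915]]
```

View pics/s11.png

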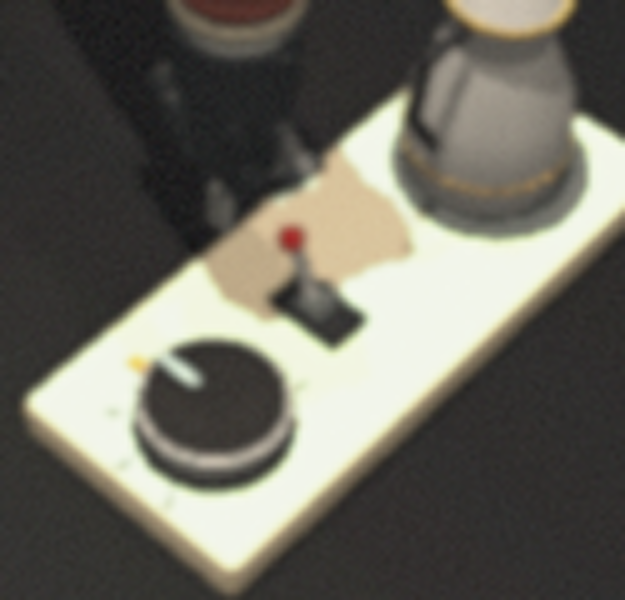

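Emit:
{"method": "play_rows", "body": {
  "commands": [
    {"dx": 0.15, "dy": 1.2, "dz": -0.2, "rx": 0, "ry": 0, "rz": 0, "claw": 1},
    {"dx": 0.15, "dy": 2.2, "dz": -0.2, "rx": 0, "ry": 0, "rz": 0, "claw": 1},
    {"dx": 0.15, "dy": 3.2, "dz": -0.2, "rx": 0, "ry": 0, "rz": 0, "claw": 1},
    {"dx": 0.15, "dy": 4.2, "dz": -0.2, "rx": 0, "ry": 0, "rz": 0, "claw": 1},
    {"dx": 0.15, "dy": 5, "dz": -0.2, "rx": 0, "ry": 0, "rz": 0, "claw": 1}
  ]
}}

```text
time: 11.7
tool_pos: [0.5468, 0.0188, 0.0476]
tool_rot: [-0.001, 0.654, 0.757, -0.001]
contact_force: [-1.8, -0.7, 1.4]
gripper_width: 0.002
```

```bash
python3 -c "
from h import *
p=[.5591,.0632,.1432]
T=lambda u,z:(*W(p,[u,-42,0])[0][:2],z,8.2)
st();go(T(-12,.046),T(-4,.046),T(0,.046))
b=grab_frame('scene'); cv2.imwrite('pics/s12.png',cv2.resize(b[145:265,220:345],None,fx=5,fy=5,interpolation=2))"
```

```text
t 11.7 [0.5468 0.0188 0.0476] yaw 8.4 F [-1.85 -0.75  1.39] g 0.0 j [-0.1   0.02  1.92 -0.    1.2  -0.25]
{"dx":0.02,"dy":0.65,"dz":0.16,"rx":-0.003,"ry":-0.001,"rz":0.003}
{"dx":0.01,"dy":1.45,"dz":0.16,"rx":-0.003,"ry":-0.001,"rz":0.003}
{"dx":0.01,"dy":1.85,"dz":0.16,"rx":-0.003,"ry":-0.001,"rz":0.003}
```

View pics/s12.png

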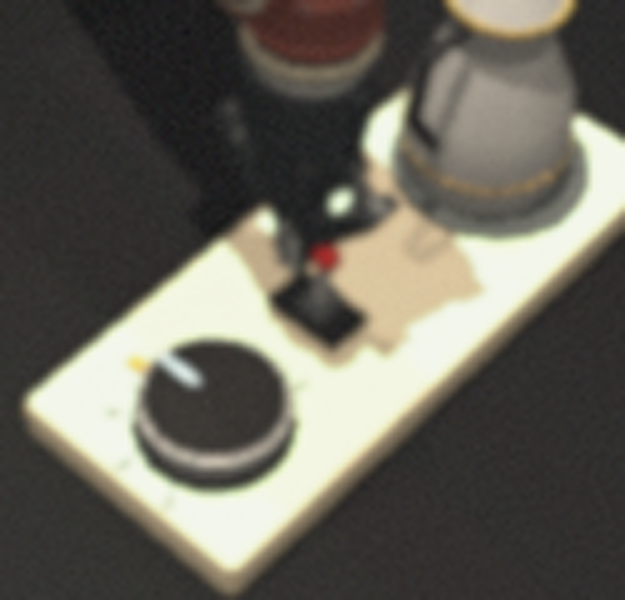

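Toggle is moving over (ball now at about (325,257) in the crop), dial line still on the mark. Push on.

Emit:
{"method": "play_rows", "body": {
  "commands": [
    {"dx": 0, "dy": 0.6, "dz": 0.1, "rx": 0, "ry": 0, "rz": 0, "claw": 1},
    {"dx": 0, "dy": 1.1, "dz": 0.1, "rx": 0, "ry": 0, "rz": 0, "claw": 1},
    {"dx": 0, "dy": 1.5, "dz": 0.1, "rx": 0, "ry": 0, "rz": 0, "claw": 1}
  ]
}}

```text
time: 12.05
tool_pos: [0.5623, 0.0212, 0.046]
tool_rot: [-0.001, 0.654, 0.757, -0.001]
contact_force: [-1.4, -0.5, -1.4]
gripper_width: 0.002
```

```bash
python3 -c "
from h import *
p=[.5591,.0632,.1432]
T=lambda u,z:(*W(p,[u,-42,0])[0][:2],z,8.2)
st();go(T(0,.046),T(4,.046))
for q in (.5,.8,.9,1): print(q,(proj('scene',W(p,tg(q)))-[220,145])*5)
b=grab_frame('scene'); cv2.imwrite('pics/s13.png',cv2.resize(b[145:265,220:345],None,fx=5,fy=5,interpolation=2))"
```

```text
t 12.05 [0.5623 0.0212 0.046 ] yaw 8.4 F [-1.43 -0.5  -1.36] g 0.0 j [-0.09  0.06  1.88  0.    1.2  -0.24]
{"dx":0.00,"dy":0.29,"dz":-0.00,"rx":-0.003,"ry":-0.001,"rz":0.003}
{"dx":-0.00,"dy":0.69,"dz":-0.00,"rx":-0.003,"ry":-0.001,"rz":0.003}
0.5 [[318.45385309 251.42842042]]
0.8 [[337.23147927 267.21993542]]
0.9 [[343.12168348 273.34244501]]
1 [[348.71518623 279.78608239]]
```

View pics/s13.png

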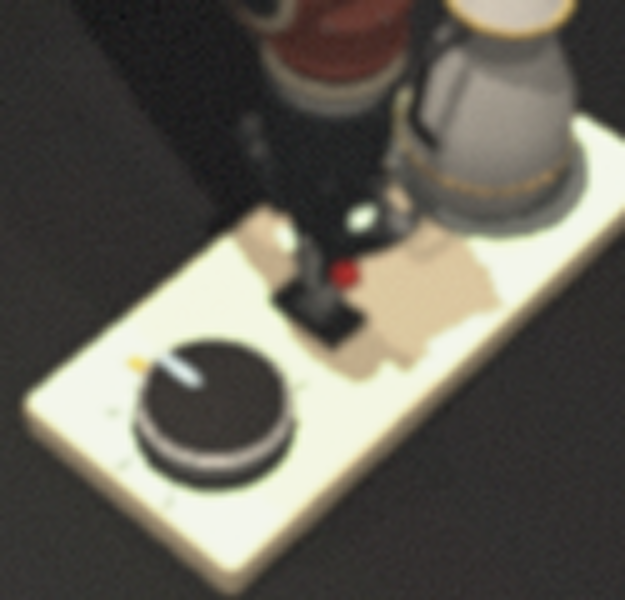

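Emit:
{"method": "play_rows", "body": {
  "commands": [
    {"dx": 0, "dy": 0.2, "dz": 0, "rx": 0, "ry": 0, "rz": 0, "claw": 1},
    {"dx": 0, "dy": 0.35, "dz": 0, "rx": 0, "ry": 0, "rz": 0, "claw": 1},
    {"dx": 0, "dy": 0.35, "dz": 0, "rx": 0, "ry": 0, "rz": 0, "claw": 1}
  ]
}}

```text
time: 12.4
tool_pos: [0.566, 0.0217, 0.0459]
tool_rot: [-0.001, 0.654, 0.757, -0.001]
contact_force: [-1.2, -0.5, -2.0]
gripper_width: -0.002
```

Emit:
{"method": "play_rows", "body": {
  "commands": [
    {"dx": 0, "dy": 0.15, "dz": 0, "rx": 0, "ry": 0, "rz": 0, "claw": 1},
    {"dx": 0, "dy": 0.3, "dz": 0, "rx": 0, "ry": 0, "rz": 0, "claw": 1},
    {"dx": 0, "dy": 0.3, "dz": 0, "rx": 0, "ry": 0, "rz": 0, "claw": 1}
  ]
}}

```text
time: 12.7
tool_pos: [0.5663, 0.0218, 0.0457]
tool_rot: [-0.004, 0.654, 0.757, -0.003]
contact_force: [-11.9, -1.0, 6.0]
gripper_width: -0.0
```

```bash
python3 -c "
from h import *
st()
b=grab_frame('scene'); cv2.imwrite('pics/s14.png',cv2.resize(b[175:235,250:325],None,fx=9,fy=9,interpolation=2))
p=[.5591,.0632,.1432]
for q in (.5,.8,.9,1): print(q,(proj('scene',W(p,tg(q)))-[250,175])*9)
"
```

```text
t 12.7 [0.5663 0.0218 0.0457] yaw 8.4 F [-11.93  -1.01   6.04] g -0.0 j [-0.09  0.08  1.87 -0.    1.21 -0.24]
0.5 [[303.21693556 182.57115676]]
0.8 [[337.01666269 210.99588376]]
0.9 [[347.61903026 222.01640101]]
1 [[357.68733521 233.6149483 ]]
```

View pics/s14.png

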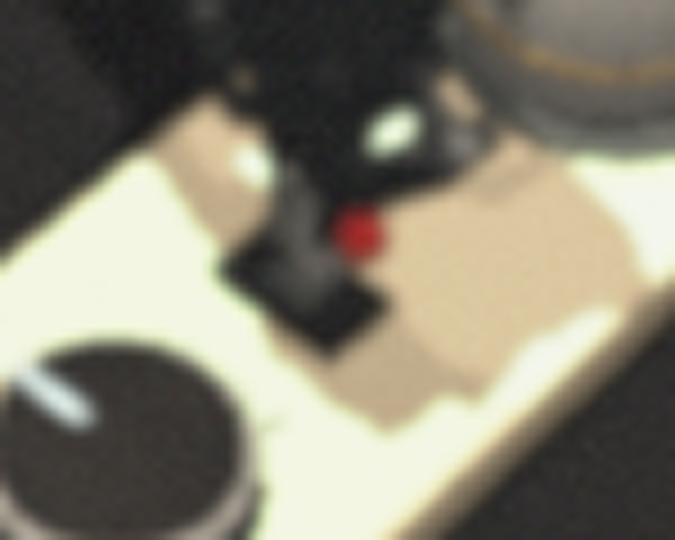

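Emit:
{"method": "play_rows", "body": {
  "commands": [
    {"dx": 0, "dy": -0.7, "dz": 0, "rx": 0, "ry": 0, "rz": 0, "claw": 1},
    {"dx": 0, "dy": -2, "dz": 0, "rx": 0, "ry": 0, "rz": 0, "claw": 1},
    {"dx": 0, "dy": -4.5, "dz": -1, "rx": 0, "ry": 0, "rz": 0, "claw": 1},
    {"dx": 0, "dy": -6.5, "dz": -5, "rx": 0, "ry": 0, "rz": 0, "claw": 1},
    {"dx": 0, "dy": -7, "dz": -9.5, "rx": 0, "ry": 0, "rz": 0, "claw": 1}
  ]
}}

```text
time: 13.25
tool_pos: [0.4951, 0.0118, 0.1404]
tool_rot: [-0.005, 0.654, 0.757, -0.004]
contact_force: [1.9, 0.0, 0.2]
gripper_width: -0.0
```

Emit:
{"method": "play_rows", "body": {
  "commands": [
    {"dx": 0, "dy": 0, "dz": -4, "rx": 0, "ry": 0, "rz": 0, "claw": 1},
    {"dx": 3, "dy": -2, "dz": -8, "rx": 0, "ry": 0, "rz": 0, "claw": 1},
    {"dx": 6, "dy": -2, "dz": -8, "rx": 0, "ry": 0, "rz": 0, "claw": 1},
    {"dx": 6, "dy": -2, "dz": -8, "rx": 0, "ry": 0, "rz": 0, "claw": 1},
    {"dx": 6, "dy": -2, "dz": -8, "rx": 0, "ry": 0, "rz": 0, "claw": 1}
  ]
}}

```text
time: 13.75
tool_pos: [0.4679, 0.0685, 0.2211]
tool_rot: [-0.004, 0.653, 0.757, -0.004]
contact_force: [0.5, 0.3, 0.4]
gripper_width: 0.001
```

```bash
python3 -c "
from h import *
st()
b=grab_frame('scene'); cv2.imwrite('pics/s15.png',cv2.resize(b[125:265,220:360],None,fx=4,fy=4,interpolation=2))
t=grab_frame('top'); cv2.imwrite('pics/t15.png',t); st()
p=[.5591,.0632,.1432]
for q in (0,.9,1): print(q,(proj('scene',W(p,tg(q)))-[220,125])*4)
"
```

```text
t 13.75 [0.4679 0.0685 0.2211] yaw 8.4 F [0.48 0.3  0.37] g 0.0 j [-0.01 -0.32  1.93 -0.    1.55 -0.16]
t 13.85 [0.4675 0.0677 0.22  ] yaw 8.3 F [ 0.48 -0.25  0.13] g 0.0 j [-0.01 -0.32  1.93 -0.    1.55 -0.16]
0 [[230.1133825 269.3231029]]
0.9 [[274.49734678 298.67395601]]
1 [[278.97214898 303.82886591]]
```

View pics/s15.png

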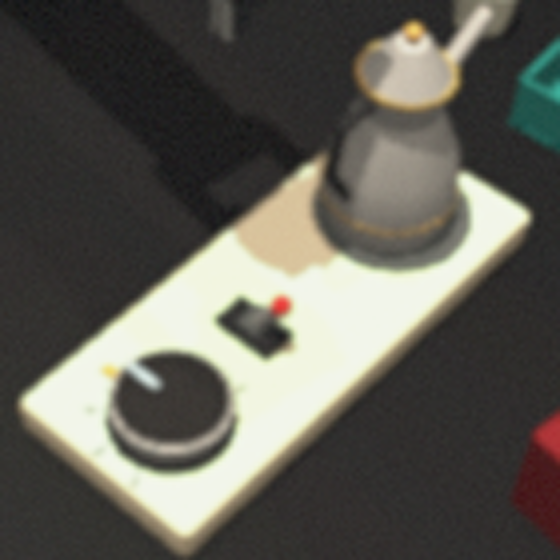

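View pics/t15.png

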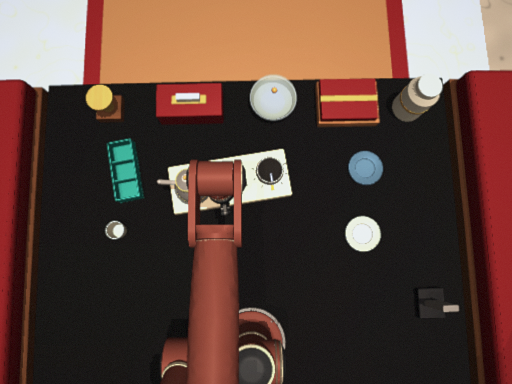

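Emit:
{"method": "play_rows", "body": {
  "commands": [
    {"dx": -2, "dy": -0.5, "dz": -2, "rx": 0, "ry": 0, "rz": 0, "claw": 1},
    {"dx": -4, "dy": -1, "dz": -4, "rx": 0, "ry": 0, "rz": 0, "claw": 1},
    {"dx": -6, "dy": -1, "dz": -5, "rx": 0, "ry": 0, "rz": 0, "claw": 1},
    {"dx": -6, "dy": -1, "dz": -5, "rx": 0, "ry": 0, "rz": 0, "claw": 1},
    {"dx": -6, "dy": -1, "dz": -5, "rx": 0, "ry": 0, "rz": 0, "claw": 1}
  ]
}}

```text
time: 14.35
tool_pos: [0.467, 0.0063, 0.269]
tool_rot: [-0.006, 0.655, 0.756, -0.005]
contact_force: [0.6, 0.3, -0.4]
gripper_width: -0.0
```

```bash
python3 -c "
from h import *
st()
b=grab_frame('scene'); a=cv2.imread('pics/scene0.png')
d=cv2.absdiff(a,b).max(2); cv2.imwrite('pics/s16.png',np.hstack([b[100:300,80:460],cv2.cvtColor(d,8)[100:300,80:460]]))
from plant import ticket
"
```

```text
t 14.35 [0.467  0.0063 0.269 ] yaw 8.2 F [ 0.56  0.26 -0.37] g -0.0 j [-0.15 -0.36  1.87 -0.    1.64 -0.29]
```

View pics/s16.png

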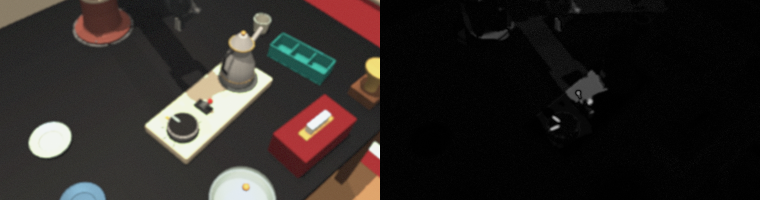

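Against the start picture, only the dial line, the toggle and the arm's shadow have changed. The dallah, cup holder, saucers and cup show no difference.

```bash
python3 -c "
from plant import ticket
print(ticket.job_done())"
```

```text
the job is handed in; nothing more can be done
None
```

I turned the dial two clicks clockwise until its white line clicked in at the amber mark. Then I pushed the toggle right over, backed the arm away clear, and handed the job in at about 14.4 s of the 53 s allowed. The hand-in gave no verdict.

**Last checks:**
- **Dial:** after I lifted the fingertip off, the white line lay on the spot calculated for 0 rad. It was still on the mark in the last pictures.
- **Toggle:** the red ball ended at the spot calculated for 1.0 rad. The push met the stop with about 12 N.
- **Loose things:** comparing the last scene picture with the first, only the dial line, the toggle and the arm with its shadow had changed. The dallah, cup holder, saucers and finjan showed no change.
- **Contact:** the force on the tool was within noise, under 1 N, once the arm was clear.

**One disagreement:** the closed fingertips first touched the dial with the reported TCP at z of about 0.037 m, though the dial's top should be at 0.063 m. That is an offset of about 26 mm I could not explain, so I set the heights from the measured contact. The sideways positions agreed with the pictures.

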